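# Unpack the tampers into their graded stand

### The arm

A 6-joint arm with a two-finger parallel gripper is mounted at the origin on the work surface. World frame = base frame: x ahead of the robot, y to its left, z up, the work surface at z = 0. Lengths are in m, angles in rad, forces in N, time in s.
With the tool pointing down it reaches from about 0.35 to 0.775 m from the base axis. Payload 7.3 kg.
Tool frame: the origin (TCP) lies midway between the tips of the shut fingers; the grasp point (between the pads) lies 19 mm behind it (robot.grasp_offset is the z of the grasp point in the tool frame, in m); z points along the fingers, y is the direction in which the jaws open and shut (so a half turn about z gives the same grasp; the last joint's range is limited). The gripper opens to 92 mm and grips with 3 to 60 N. Pads are 19 mm wide; open, the fingers measure 130 mm over their backs; the gripper's body (75 mm by 190 mm) begins 47 mm behind the grasp point.
Start: joints at [-1.322, 0.342, 1.524, -0, 1.275, -0.146], TCP at [0.202, -0.485, 0.227] pointing down, gripper open.
Joint ranges: [-2.53, 2.53], [-0.77, 2.02], [0.04, 2.7], [-1, 4.14], [0.28, 2.66], [-3.11, 3.11]. Speed limits (rad/s): [2.57, 2.57, 3.14, 3.14, 3.14, 3.14].

### API

Orientations are given as [roll, pitch, yaw] about the fixed x, y, z axes, in that order (R = Rz(yaw) Ry(pitch) Rx(roll)).
In Python, from cell import observe, imaging, workorder, robot gives the robot as it stands. The module is installed in compiled form; this text tells all that it offers.
- The arm moves only by the tool send_rows, never from a script. Its argument "series" is a list of rows, each a list of 7 numbers: the shift along the tool's x, y, z in m, then the turn, a rotation vector about the tool's x, y, z in rad, then the closure, from 0 (fully open) to 1 (shut). A call has 1 to 5 rows; each row shifts and turns the commanded pose from where the row before left it, along the tool's axes as they then stand; what a row does not reach is not made up. A row lasts 1/12 s, in which the tool goes at most 41.7 mm and 7.16 degrees, less where a joint would pass 70% of its speed; a pose out of reach is approached as far as the arm can. A call is refused whole if a number of a shift passes 0.0417 or a number of a turn 0.125, either way. A call with a gripper value outside its range is refused whole. The fingers move at their own pace and stop on an object; "newtons" is the grip in N (left out, the last holds). Time passes only in rows, so rows that do not move let the fingers close. It gives the time, the measured TCP pose, the force and the opening at its end, in the units of the state.
- observe(): the state, without advancing time (a new reading comes with each control period).
- imaging.read_camera(name): name is "scene" or "top" or "wrist"; returns a dict with "color" (480x640x3 uint8, red, green, blue), "range_z" (480x640 float32, m along the optical axis (not along the pixel's ray), 0 where there is no reading), "vfov" (degrees; the focal length in pixels is half the picture's height over the tangent of half this angle, whatever the lens; pixels are square), "cx", "cy" (the principal point, pixels), "T" (4x4, takes a point from camera to world coordinates). Camera axes: x right, y down, z forward; pixel columns grow to the right and rows downward; lengths in m; the calibration is good to about 2 mm. A picture is of the moment at which its call begins.
- workorder.hand_in(): hands the job in, once; it reports no verdict.
The state is a dict: "time": time; "qpos": joint angles; "qvel": joint speeds; "joint_efforts": joint torques, N m; "tool_pos": TCP position; "tool_rot": TCP orientation; "contact_force": force on the tool from outside, world axes, zero at the start; "torque": the same for the moment, N m; "opening": finger opening in m.
Only numpy, scipy, OpenCV 4.12 (cv2) and the standard library are available. Lean on these libraries where they do the work, as an engineer would, in place of code of your own. Each camera call takes 0.05 s, during which the arm holds its last target.

### The job

Swing the lid of the wooden tamper case right back until it stays open on its own, lift out every coffee tamper there is and set each upright, fully down, in the recess of the stand that matches its base diameter. When all are in place, shut the empty case again; leave the other things on the table where they are.

Things in the scene. Friction and masses are not known exactly. Their poses are not given: they have to be found in the camera images.
- case: The fixed wooden tamper case, shut at the start. Origin: centre of its underside, z up, x from its front to its hinge side, y along the hinge. Base: outer 162 (x) x 172 (y) x 40 high, walls and floor 6 thick, open above; a 12-thick ledge as high as the walls lines the inside of the hinge-side wall, so the inner floor (6 above the table) runs x -75 to +63, y -80 to +80. The tampers stand upright on it, two rows of two, handles rising well above the 40-high walls.
- lid (a joint): Lid angle, rad: 0 shut, 1.7 fully open against its stop. The lid is a hollow wooden shell, 162 x 172, 62 high, 0.32 kg, hinged along the +x top edge of the base, swinging up and away from the front. No spring or latch: below about 1.1 rad it falls shut, beyond that it falls open and stays.
- lid_bar (a point): Middle of the bar handle on the lid's front face: round steel bar, 10 diameter, 80 long, parallel to case y, its centre line 35 off the lid's front face, carried by a stem at each end. Seen from the hinge line the bar is 197 out along the lid and 45 above the lid's lower rim: at lid angle a it is at case x = 81 - 197 cos a + 45 sin a, y = 0, z = 40 + 197 sin a + 45 cos a (mm). It can be pinched from above over the whole swing and turns within the grip.
- lid_hinge (a point): Point on the hinge axis, at case (81, 0, 40) mm.
- stand: Fixed light-wood stand, 86 (x) x 302 (y) x 30 high, with a row of four round recesses, graded in size along its y. Origin: centre of its underside, z up.
- stand_hole0 (a point): Centre of the mouth (on the stand's top face, 30 above the table) of the 39 wide, 13 deep recess with a 2 mm bevelled mouth, meant for the 36 tamper. At y = -108 on the stand.
- stand_hole1 (a point): Centre of the mouth (on the stand's top face, 30 above the table) of the 47 wide, 13 deep recess with a 2 mm bevelled mouth, meant for the 44 tamper. At y = -36 on the stand.
- stand_hole2 (a point): Centre of the mouth (on the stand's top face, 30 above the table) of the 55 wide, 13 deep recess with a 2 mm bevelled mouth, meant for the 52 tamper. At y = 36 on the stand.
- stand_hole3 (a point): Centre of the mouth (on the stand's top face, 30 above the table) of the 63 wide, 13 deep recess with a 2 mm bevelled mouth, meant for the 60 tamper. At y = 108 on the stand.
- tamper36: Coffee tamper (may be absent): steel disc base 36 in diameter and 22 high, on it a round dark wood handle 26 in diameter, from 22 to 80 above the underside; about 160 g, weight low down. Origin: centre of the underside, z up the handle. The four tampers differ only in the base (36, 44, 52, 60).
- tamper44: Coffee tamper (may be absent): steel disc base 44 in diameter and 22 high, on it a round dark wood handle 26 in diameter, from 22 to 80 above the underside; about 200 g, weight low down. Origin: centre of the underside, z up the handle. The four tampers differ only in the base (36, 44, 52, 60).
- tamper52: Coffee tamper (may be absent): steel disc base 52 in diameter and 22 high, on it a round dark wood handle 26 in diameter, from 22 to 80 above the underside; about 250 g, weight low down. Origin: centre of the underside, z up the handle. The four tampers differ only in the base (36, 44, 52, 60).
- tamper60: Coffee tamper (may be absent): steel disc base 60 in diameter and 22 high, on it a round dark wood handle 26 in diameter, from 22 to 80 above the underside; about 310 g, weight low down. Origin: centre of the underside, z up the handle. The four tampers differ only in the base (36, 44, 52, 60).
- incense_cup: Bystander, to be left alone. Black ceramic incense cup, 68 wide, 60 high; origin centre of the underside. The other bystanders stand farther out, beyond the case and the stand, 0.8 m or more from the robot base: a round woven-look tray with two small cups, a teal jebena and a wooden mortar; steel tongs, 200 long and clipped shut, lie near the robot base, nearer than 0.35 m.

How it is judged:
On the way, in this order (a step that is already met when the one before it is completed fails the run):
1. the lid stands open past its balance point by itself, the robot not touching the case (value of joint lid above 1.4 rad and contact force between case and the fingers below 0.3 N and contact force between case and the arm below 0.3 N), for 0.3 s.
2. every tamper present sits fully down in its matching recess (horizontal distance between tamper36 and stand_hole0 below 0.005 m and z of tamper36 in the frame of stand_hole0 below -0.009 m and angle between each of tamper36, tamper44, tamper52, tamper60's own z axis and vertical below 0.08 rad and horizontal distance between tamper44 and stand_hole1 below 0.005 m and z of tamper44 in the frame of stand_hole1 below -0.009 m and horizontal distance between tamper52 and stand_hole2 below 0.005 m and z of tamper52 in the frame of stand_hole2 below -0.009 m and horizontal distance between tamper60 and stand_hole3 below 0.005 m and z of tamper60 in the frame of stand_hole3 below -0.009 m), for 0.3 s.
At the end, for the whole second after the job is handed in: Every tamper present is in its own recess (centre within 5 mm, underside at least 9 mm below the stand's top face, within 0.08 rad of upright) and at rest, and the lid is shut (below 0.05 rad) (all of step 2 and linear speed of each of tamper36, tamper44, tamper52, tamper60 below 0.03 m/s and value of joint lid below 0.05 rad); the robot touches nothing.
It fails at once if the tray or a cup moved more than 30 mm or tipped over (distance of any of tray, cup1, cup2 from where it was at the start of the episode above 0.03 m or angle between any of tray, cup1, cup2's own z axis and vertical above 0.4 rad).
It fails at once if the jebena moved more than 30 mm or tipped over (distance of jebena from where it was at the start of the episode above 0.03 m or angle between jebena's own z axis and vertical above 0.4 rad).
It fails at once if the incense cup or mortar moved more than 30 mm or tipped over (distance of any of incense_cup, mortar from where it was at the start of the episode above 0.03 m or angle between any of incense_cup, mortar's own z axis and vertical above 0.4 rad).
It fails at once if the tongs moved more than 30 mm or tipped over (distance of tongs from where it was at the start of the episode above 0.03 m or angle between tongs's own z axis and vertical above 0.4 rad).
Of tamper36, tamper44, tamper52, tamper60 only 2 to 4 are there at a start; the rules pass over those that are not, and their reading is None.
At some moment in a run one of tamper36, tamper44, tamper52, tamper60 may be knocked a few centimetres aside while the robot is not near it.
It also fails if it takes over 210 s, if anything falls off the work surface, if the arm or the gripper's body presses on something with over 40 N, if the wrist force passes 120 N, or if a joint passes its speed limit or range.

## Working session

There is one attempt and no reset: what is moved stays moved. The work goes in short steps, Python scripts to look and compute and a tool call to move; the robot and the scene stay as the last step left them, time stands still between calls to the robot, and variables do not carry over. Pictures are saved under pics/ and viewed, and the job is handed in when it is done.

Besides the shell and the picture viewer there is one more tool, called after ">>>" by a JSON object that holds its "method" and its "body". send_rows: Moves the arm, as the interface text tells. Its arguments: {"type":"object","properties":{"series":{"type":"array","items":{"type":"array","items":{"type":"number"}}},"newtons":{"type":"number"}},"required":["series"]}

```bash
mkdir -p pics; cat > h.py <<'E'
import numpy as np, cv2
from cell import observe, imaging, workorder, robot
def cam(n):
    return imaging.read_camera(n)
def save(c,name,crop=None):
    im=c["color"][:,:,::-1]
    cv2.imwrite("pics/"+name,im)
def f(c): return 240/np.tan(np.radians(c["vfov"])/2)
def pts(c):
    z=c["range_z"]; F=f(c); v,u=np.mgrid[0:480,0:640]
    P=np.stack([(u-c["cx"])/F*z,(v-c["cy"])/F*z,z,np.ones_like(z)],-1)
    return (P@np.array(c["T"]).T)[...,:3]
def ray(c,u,v,h):
    F=f(c); T=np.array(c["T"]); d=T[:3,:3]@np.array([(u-c["cx"])/F,(v-c["cy"])/F,1]); o=T[:3,3]
    return o+d*(h-o[2])/d[2]
E
python3 - <<'E'
from h import *
print(observe(), robot.grasp_offset)
for n in ["scene","top","wrist"]:
    c=cam(n); save(c,n+"0.png"); print(n,c["vfov"],c["cx"],c["cy"],np.round(c["T"],3).tolist())
E
```

```text
{'time': 0.0, 'qpos': array([-1.32203079e+00,  3.42706277e-01,  1.52501784e+00, -4.23101199e-05,
        1.27540138e+00, -1.46012054e-01]), 'qvel': array([ 0.00133612, -0.00165061,  0.00097145,  0.00102439,  0.00078067,
        0.00114397]), 'joint_efforts': array([-2.56800176e-04, -4.31243527e+01, -2.44215167e+01,  7.18415016e-02,
        5.61663124e-02, -1.28603292e-04]), 'tool_pos': array([ 0.201817  , -0.48421462,  0.22605322]), 'tool_rot': array([-3.14007023e+00, -1.82991316e-04,  3.94789804e-01]), 'contact_force': array([-0.15719017,  0.65620201, -0.26380322]), 'torque': array([-0.02776421,  0.0224019 , -0.02010526]), 'opening': 0.09163018905296608} -0.0188
scene 45.79207518597372 324.5684203772486 242.2682638622852 [[0.003, 0.624, -0.781, 1.385], [1.0, -0.02, -0.012, 0.013], [-0.023, -0.781, -0.624, 0.709], [0.0, 0.0, 0.0, 1.0]]
top 45.577844722899584 321.78195903475074 244.31794453764968 [[-0.024, -0.995, 0.094, 0.504], [-1.0, 0.025, 0.018, -0.002], [-0.021, -0.093, -0.995, 0.961], [0.0, 0.0, 0.0, 1.0]]
wrist 70.48373605733568 316.7155008619533 236.4522777937848 [[0.384, -0.895, -0.229, 0.263], [-0.924, -0.372, -0.093, -0.459], [-0.001, 0.247, -0.969, 0.384], [0.0, 0.0, 0.0, 1.0]]
```

View pics/scene0.png

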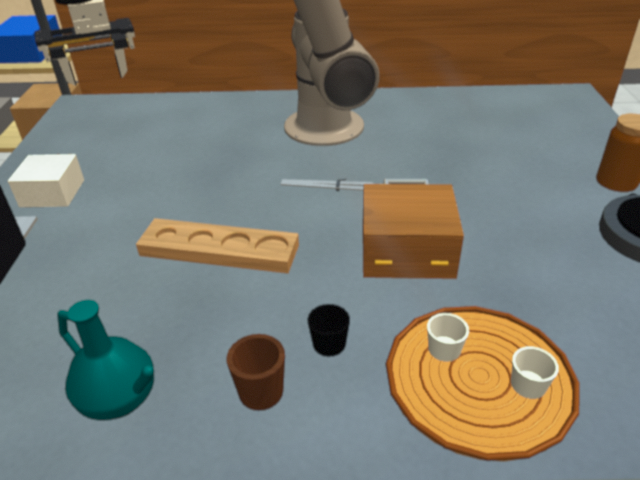

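View pics/top0.png

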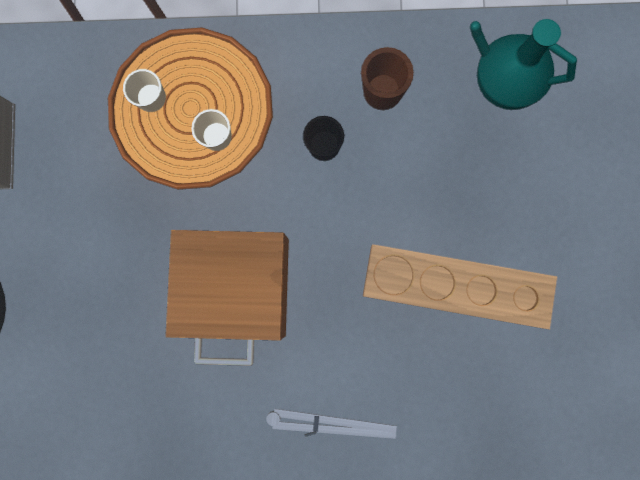

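View pics/wrist0.png

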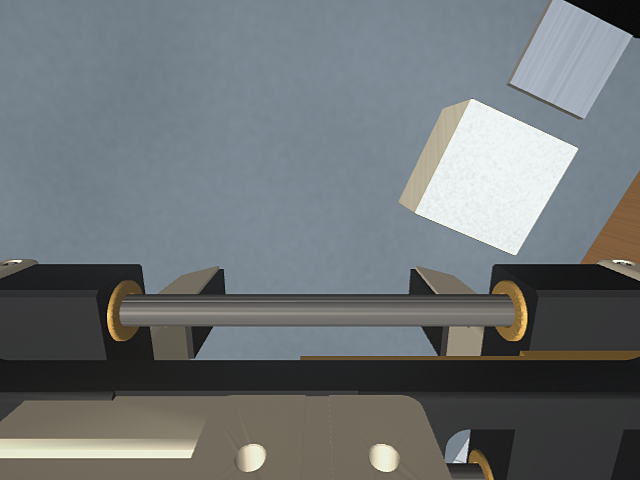

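The scene shot shows the case, shut, with its hinges facing the camera at (410,230). The stand is left of it at (218,245) and the incense cup is at (330,330). In the top view the lid is centred near (228,285), with its bar at (224,362) towards the robot. The stand's holes run from the largest at (393,275) to the smallest at (526,298), and the tongs lie at (335,425). Next I measure these.

```bash
cat > meas0.py <<'E'
from h import *
c=cam("top"); P=pts(c); z=P[...,2]
u0=np.mgrid[0:480,0:640][1]
def rect(m,name):
    m=cv2.morphologyEx(m.astype(np.uint8),cv2.MORPH_OPEN,np.ones((3,3)))
    n,l,s,ce=cv2.connectedComponentsWithStats(m); k=1+np.argmax(s[1:,4]); q=P[l==k]
    r=cv2.minAreaRect((q[:,:2]*1000).astype(np.float32)); print(name,r,"z",np.median(q[:,2]))
    return l==k
reg=np.zeros((480,640),bool); reg[200:375,140:310]=1
rect(reg&(z>0.09)&(z<0.115),"lid top")
reg=np.zeros((480,640),bool); reg[230:340,350:570]=1
rect(reg&(z>0.022)&(z<0.04),"stand")
reg=np.zeros((480,640),bool); reg[356:370,196:252]=1
b=P[reg&(z>0.05)]; print("bar",b.mean(0),len(b),np.polyfit(b[:,1],b[:,0],1),b[:,2].max())
for (u,v) in [(393,275),(437,283),(481,291),(526,298)]: print(ray(c,u,v,0.03), P[v,u])
for (u,v) in [(324,135),(205,228)]: print(P[v,u])
reg=np.zeros((480,640),bool); reg[400:450,260:400]=1
t=P[reg&(z>0.005)]; print("tongs",t.min(0),t.max(0))
E
python3 meas0.py
```

```text
lid top ((526.2550659179688, 161.99046325683594), (173.17718505859375, 165.47601318359375), 87.20124053955078) z 0.10261104655453995
stand ((517.783447265625, -206.839599609375), (303.2315979003906, 86.50152587890625), 78.56440734863281) z 0.030451225015214578
bar [0.41360801 0.1636099  0.09829698] 401 [-0.13540921  0.43576229] 0.960784398077499
[ 0.53818568 -0.09979879  0.03      ] [ 0.53862537 -0.10103887  0.01815674]
[ 0.52350408 -0.17042829  0.03      ] [ 0.52378593 -0.17281198  0.01680048]
[ 0.50890647 -0.24065377  0.03      ] [ 0.50895722 -0.24294565  0.02104861]
[ 0.49595618 -0.31216844  0.03      ] [ 0.4958546  -0.31627009  0.01767791]
[0.78127648 0.00692048 0.00504603]
[ 0.62718355  0.21363118 -0.00168972]
tongs [ 0.25779027 -0.10200404  0.00500262] [0.50362935 0.12329838 0.9607844 ]
```

```bash
cat >> h.py <<'E'
from scipy.spatial.transform import Rotation as Ro
import json,sys
def plan(wps,c,start=None,n=None):
    """wps: list of (x,y,z,yaw); prints rounded rows in calls of 5"""
    s=observe()
    if start is None:
        p=np.array(s["tool_pos"]); R=Ro.from_euler("xyz",s["tool_rot"])
    else: p=np.array(start[:3]); R=Ro.from_euler("xyz",[np.pi,0,start[3]])
    rows=[]
    for w in wps:
        t=np.array(w[:3]); Rt=Ro.from_euler("xyz",[np.pi,0,w[3]])
        rv=(R.inv()*Rt).as_rotvec(); d=np.linalg.norm(t-p)
        k=int(max(1,np.ceil(d/0.0405),np.ceil(np.linalg.norm(rv)/0.12)))
        if n: k=max(k,n)
        for i in range(k):
            sh=R.inv().apply((t-p)/(k-i)); sh=np.round(sh,4)
            r=np.round((R.inv()*Rt).as_rotvec()/(k-i),3)
            r[np.abs(r)<0.002]=0
            rows.append([*map(float,sh),*map(float,r),c])
            p=p+R.apply(sh); R=R*Ro.from_rotvec(r)
    for i in range(0,len(rows),5): print(json.dumps(rows[i:i+5]).replace(" ","").replace("-0.0,","0,").replace("0.0,","0,"))
    print("end",np.round(p,4),np.round(R.as_euler("xyz"),3))
E
python3 - <<'E'
from h import *
plan([(.38,-.25,.21,.395+.6),(.41,.1,.21,1.522)],0.0)
E
```

```text
[[0.0318,-0.0185,0.0021,0,0,-0.075,0.0],[0.0331,-0.016,0.0021,0,0,-0.075,0.0],[0.0342,-0.0135,0.002,0,0,-0.075,0.0],[0.0352,-0.0109,0.0021,0,0,-0.075,0.0],[0.0359,-0.0083,0.002,0,0,-0.075,0.0]]
[[0.0364,-0.0055,0.0021,0,0,-0.075,0.0],[0.0367,-0.0028,0.002,0,0,-0.075,0.0],[0.0367,-0.0001,0.0021,0,0,-0.075,0.0],[0.0344,-0.0184,0,0,0,-0.059,0.0],[0.0355,-0.0163,0,0,0,-0.059,0.0]]
[[0.0364,-0.0142,0,0,0,-0.058,0.0],[0.0371,-0.0121,0,0,0,-0.059,0.0],[0.0378,-0.0099,0.0001,0,0,-0.058,0.0],[0.0383,-0.0076,0,0,0,-0.059,0.0],[0.0386,-0.0054,0.0001,0,0,-0.058,0.0]]
[[0.0389,-0.0031,0,0,0,-0.059,0.0],[0.039,-0.0009,0.0001,0,0,-0.058,0.0]]
end [0.41 0.1  0.21] [-3.141e+00 -1.000e-03  1.522e+00]
```

>>> {"method": "send_rows", "body": {"series": [[0.032,-0.0185,0.002,0,0,-0.075,0],[0.033,-0.016,0.002,0,0,-0.075,0],[0.034,-0.0135,0.002,0,0,-0.075,0],[0.035,-0.011,0.002,0,0,-0.075,0],[0.036,-0.008,0.002,0,0,-0.075,0]]}}

```text
time: 0.62
tool_pos: [0.3138, -0.3369, 0.2165]
tool_rot: [-3.141, -0.0, 0.773]
contact_force: [1.3, -0.1, -0.2]
opening: 0.0918
```

>>> {"method": "send_rows", "body": {"series": [[0.036,-0.0055,0.002,0,0,-0.075,0],[0.037,-0.003,0.002,0,0,-0.075,0],[0.037,0,0.002,0,0,-0.075,0],[0.034,-0.018,0,0,0,-0.059,0],[0.0355,-0.016,0,0,0,-0.059,0]]}}

```text
time: 1.03
tool_pos: [0.3876, -0.1716, 0.2103]
tool_rot: [-3.141, -0.0, 1.116]
contact_force: [1.0, 0.4, -0.2]
opening: 0.0918
```

>>> {"method": "send_rows", "body": {"series": [[0.036,-0.014,0,0,0,-0.059,0.76],[0.037,-0.012,0,0,0,-0.059,0.76],[0.038,-0.01,0,0,0,-0.059,0.76],[0.038,-0.0075,0,0,0,-0.059,0.76],[0.0385,-0.0055,0,0,0,-0.059,0.76]]}}

```text
time: 1.45
tool_pos: [0.4032, 0.0224, 0.2108]
tool_rot: [3.141, 0.0, 1.411]
contact_force: [1.1, -0.2, -0.1]
opening: 0.0631
```

>>> {"method": "send_rows", "body": {"series": [[0.039,-0.003,0,0,0,-0.059,0.76],[0.039,-0.001,0,0,0,-0.058,0.76]]}}

```text
time: 1.62
tool_pos: [0.4096, 0.1004, 0.2108]
tool_rot: [3.141, 0.0, 1.528]
contact_force: [1.2, 0.5, 0.4]
opening: 0.0495
```

```bash
python3 - <<'E'
from h import *
s=observe(); print(s["time"],s["tool_pos"],s["tool_rot"],s["opening"])
c=cam("wrist"); save(c,"w1.png"); c=cam("top"); save(c,"t1.png")
E
```

```text
1.6167 [0.40957772 0.10036835 0.21080738] [3.14119818e+00 8.13371859e-05 1.52767492e+00] 0.04949342826740748
```

View pics/w1.png

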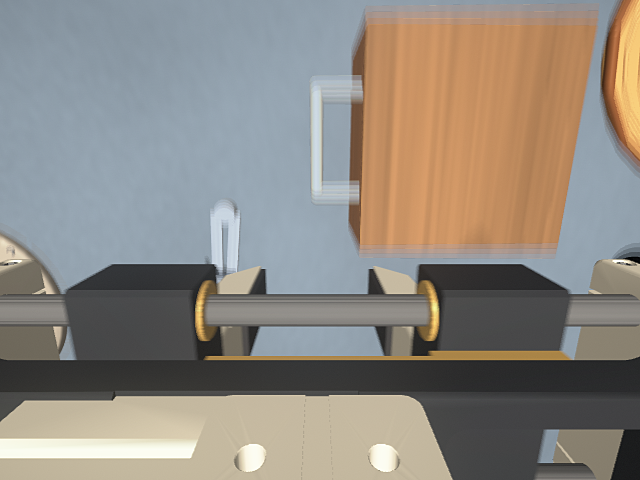

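The wrist view is blurred by motion. It shows the bar at about (317,140), left of the lid at (470,130). Now that the arm is still, I measure the bar here.

```bash
python3 - <<'E'
from h import *
c=cam("wrist"); save(c,"w2.png")
P=pts(c); im=c["color"].astype(int)
sub=np.zeros((480,640),bool); sub[95:185,305:330]=1
m=sub&(P[...,2]>0.06)&(P[...,2]<0.12)
q=P[m]; print(len(q),q.mean(0),np.percentile(q[:,2],[5,50,95]))
for v in range(100,186,20):
    us=np.where(m[v])[0]; print(v,us.min(),us.max(),ray(c,(us.min()+us.max())/2,v,0.087))
    print(np.round(P[v,305:330,2],3))
E
python3 meas0.py
```

```text
1164 [0.4136962  0.17895304 0.08870872] [0.08635324 0.08889466 0.09051155]
100 312 329 [0.41650624 0.20674777 0.087     ]
[-0.    -0.002  0.001 -0.    -0.    -0.001  0.001  0.086  0.088  0.087
  0.089  0.089  0.089  0.091  0.089  0.091  0.09   0.089  0.091  0.09
  0.09   0.091  0.09   0.089  0.091]
120 312 324 [0.41401376 0.19210365 0.087     ]
[-0.001  0.001  0.001  0.001 -0.     0.    -0.001  0.086  0.088  0.088
  0.09   0.089  0.088  0.089  0.089  0.089  0.088  0.088  0.088  0.087
 -0.001 -0.001  0.001 -0.001  0.001]
140 312 323 [0.41304575 0.17699074 0.087     ]
[ 0.001 -0.     0.    -0.001 -0.002 -0.002  0.001  0.086  0.088  0.089
  0.09   0.089  0.09   0.091  0.089  0.089  0.089  0.088  0.087 -0.001
 -0.    -0.001 -0.001  0.    -0.   ]
160 312 323 [0.4124545  0.16143593 0.087     ]
[-0.    -0.001 -0.     0.001 -0.001 -0.001 -0.     0.087  0.089  0.088
  0.09   0.089  0.09   0.09   0.088  0.089  0.088  0.088  0.087 -0.001
  0.    -0.001 -0.001 -0.    -0.   ]
180 312 323 [0.41184634 0.14543607 0.087     ]
[ 0.001  0.    -0.001  0.001 -0.    -0.001  0.     0.088  0.088  0.089
  0.
[... 195 characters left out ...]
39819336) z 0.10260780353826349
stand ((517.6641845703125, -206.696044921875), (303.0094909667969, 86.26761627197266), 78.58830261230469) z 0.030529660529192815
bar [0.44205068 0.10973783 0.38107686] 730 [-0.2993446   0.47490011] 0.960784398077499
[ 0.53818568 -0.09979879  0.03      ] [ 0.53854358 -0.10080818  0.02035994]
[ 0.52350408 -0.17042829  0.03      ] [ 0.52381844 -0.17308692  0.01527803]
[ 0.50890647 -0.24065377  0.03      ] [ 0.5089781  -0.24388859  0.0173658 ]
[ 0.49595618 -0.31216844  0.03      ] [ 0.49584982 -0.31646309  0.01709808]
[0.78089813 0.00690786 0.00634841]
[0.62652722 0.21248392 0.00342306]
tongs [ 0.26135703 -0.10376679  0.00500001] [0.50362935 0.07017244 0.9607844 ]
```

View pics/w2.png

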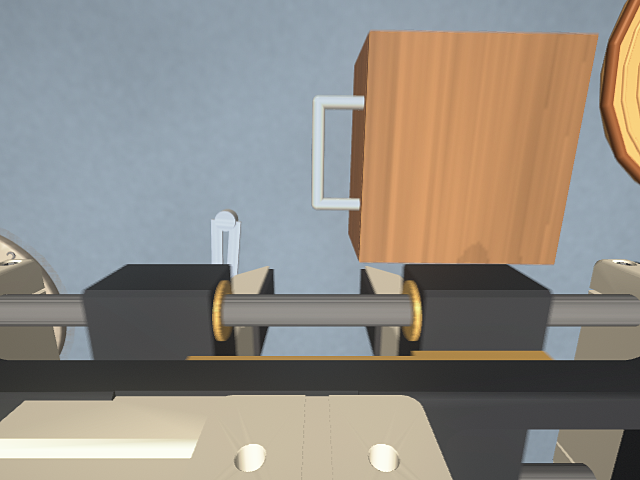

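The settled wrist view puts the bar along u≈317, v 100–205. That is about (0.4125, 0.167), which agrees with the top view's lid rectangle.

>>> {"method": "send_rows", "body": {"series": [[0.033,0.0015,0.01,0,0,0,0.76],[0.033,0.0015,0.01,0,0,0,0.76],[0,0,0.03,0,0,0,0.76],[0,0,0,0,0,0,0.76],[0,0,0,0,0,0,0.76]]}}

```text
time: 2.23
tool_pos: [0.4151, 0.1627, 0.16]
tool_rot: [-3.138, 0.002, 1.523]
contact_force: [0.2, -0.3, 0.1]
opening: 0.0223
```

```bash
python3 - <<'E'
from h import *
s=observe(); print(s["time"],s["tool_pos"],s["tool_rot"],s["opening"])
c=cam("scene"); save(c,"s3.png")
E
```

```text
2.2333 [0.41509497 0.16274097 0.1599603 ] [-3.13787612e+00  1.52220486e-03  1.52321349e+00] 0.022335798063183025
```

View pics/s3.png

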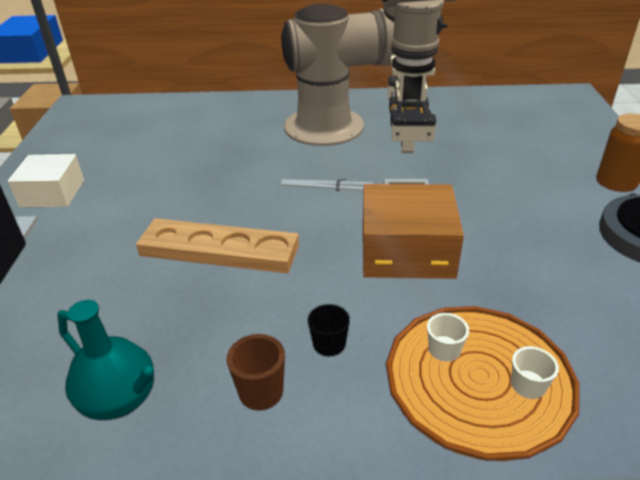

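The scene view shows the nearly shut gripper at (408,145), above the bar and clear of everything. Going down onto the bar.

>>> {"method": "send_rows", "body": {"series": [[0.004,-0.0025,0.015,0,0,0,0.76],[0,0,0.025,0,0,0,0.76],[0,0,0.025,0,0,0,0.76],[0,0,0.026,0,0,0,0.76],[0,0,0,0,0,0,0.76]]}}

```text
time: 2.7
tool_pos: [0.4122, 0.1665, 0.0677]
tool_rot: [-3.137, 0.002, 1.522]
contact_force: [-0.6, 0.0, 0.0]
opening: 0.0217
```

>>> {"method": "send_rows", "body": {"series": [[0,0,0,0,0,0,1],[0,0,0,0,0,0,1],[0,0,0,0,0,0,1]], "newtons": 20}}

```text
time: 2.95
tool_pos: [0.4127, 0.1679, 0.0713]
tool_rot: [-3.14, 0.0, 1.524]
contact_force: [-6.5, -1.2, 2.2]
opening: 0.0092
```

```bash
python3 - <<'E'
from h import *
a=np.concatenate([np.linspace(0,1.62,26)])
x=81-197*np.cos(a)+45*np.sin(a); z=40+197*np.sin(a)+45*np.cos(a)
for i in range(25):
    print([0,round((x[i+1]-x[i])/1000,4),round(-(z[i+1]-z[i])/1000,4),0,0,0,1],round(a[i+1],2), "\n" if i%5==4 else "")
print(x[-1]-x[0],z[-1]-z[0])
E
```

```text
[0, np.float64(0.0033), np.float64(-0.0127), 0, 0, 0, 1] 0.06 
[0, np.float64(0.0041), np.float64(-0.0124), 0, 0, 0, 1] 0.13 
[0, np.float64(0.0049), np.float64(-0.0121), 0, 0, 0, 1] 0.19 
[0, np.float64(0.0057), np.float64(-0.0118), 0, 0, 0, 1] 0.26 
[0, np.float64(0.0065), np.float64(-0.0114), 0, 0, 0, 1] 0.32 

[0, np.float64(0.0072), np.float64(-0.0109), 0, 0, 0, 1] 0.39 
[0, np.float64(0.0079), np.float64(-0.0105), 0, 0, 0, 1] 0.45 
[0, np.float64(0.0085), np.float64(-0.0099), 0, 0, 0, 1] 0.52 
[0, np.float64(0.0092), np.float64(-0.0093), 0, 0, 0, 1] 0.58 
[0, np.float64(0.0098), np.float64(-0.0087), 0, 0, 0, 1] 0.65 

[0, np.float64(0.0103), np.float64(-0.0081), 0, 0, 0, 1] 0.71 
[0, np.float64(0.0108), np.float64(-0.0074), 0, 0, 0, 1] 0.78 
[0, np.float64(0.0113), np.float64(-0.0067), 0, 0, 0, 1] 0.84 
[0, np.float64(0.0117), np.float64(-0.0059), 0, 0, 0, 1] 0.91 
[0, np.float64(0.012), np.float64(-0.0052), 0, 0, 0, 1] 0.97 

[0, np.float64(0.0123), np.float64(-0.0044), 0, 0, 0, 1] 1.04 
[0, np.float64(0.0126), np.float64(-0.0036), 0, 0, 0, 1] 1.1 
[0, np.float64(0.0128), np.float64(-0.0028), 0, 0, 0, 1] 1.17 
[0, np.float64(0.013), np.float64(-0.0019), 0, 0, 0, 1] 1.23 
[0, np.float64(0.013), np.float64(-0.0011), 0, 0, 0, 1] 1.3 

[0, np.float64(0.0131), np.float64(-0.0002), 0, 0, 0, 1] 1.36 
[0, np.float64(0.0131), np.float64(0.0006), 0, 0, 0, 1] 1.43 
[0, np.float64(0.013), np.float64(0.0015), 0, 0, 0, 1] 1.49 
[0, np.float64(0.0129), np.float64(0.0023), 0, 0, 0, 1] 1.56 
[0, np.float64(0.0127), np.float64(0.0031), 0, 0, 0, 1] 1.62 

251.63475137326517 149.54830747755554
```

>>> {"method": "send_rows", "body": {"series": [[0,0.0033,-0.0127,0,0,0,1],[0,0.0041,-0.0124,0,0,0,1],[0,0.0049,-0.0121,0,0,0,1],[0,0.0057,-0.0118,0,0,0,1],[0,0.0065,-0.0114,0,0,0,1]]}}

```text
time: 3.37
tool_pos: [0.4368, 0.1667, 0.1323]
tool_rot: [-3.14, 0.001, 1.525]
contact_force: [-4.7, -0.9, 0.5]
opening: 0.0092
```

>>> {"method": "send_rows", "body": {"series": [[0,0.0072,-0.0109,0,0,0,1],[0,0.0079,-0.0105,0,0,0,1],[0,0.0085,-0.0099,0,0,0,1],[0,0.0092,-0.0093,0,0,0,1],[0,0.0098,-0.0087,0,0,0,1]]}}

```text
time: 3.78
tool_pos: [0.4786, 0.1647, 0.1825]
tool_rot: [-3.139, 0.001, 1.525]
contact_force: [-8.3, -1.4, 7.4]
opening: 0.0089
```

>>> {"method": "send_rows", "body": {"series": [[0,0.0103,-0.0081,0,0,0,1],[0,0.0108,-0.0074,0,0,0,1],[0,0.0113,-0.0067,0,0,0,1],[0,0.0117,-0.0059,0,0,0,1],[0,0.012,-0.0052,0,0,0,1]]}}

```text
time: 4.2
tool_pos: [0.5371, 0.1618, 0.2161]
tool_rot: [3.139, 0.001, 1.524]
contact_force: [-1.7, -1.8, 1.8]
opening: 0.0092
```

>>> {"method": "send_rows", "body": {"series": [[0,0.0123,-0.0044,0,0,0,1],[0,0.0126,-0.0036,0,0,0,1],[0,0.0128,-0.0028,0,0,0,1],[0,0.013,-0.0019,0,0,0,1],[0,0.013,-0.0011,0,0,0,1]]}}

```text
time: 4.62
tool_pos: [0.6011, 0.1587, 0.2298]
tool_rot: [3.138, 0.001, 1.524]
contact_force: [-0.3, -3.1, 1.4]
opening: 0.0093
```

>>> {"method": "send_rows", "body": {"series": [[0,0.0131,0,0,0,0,1],[0,0.0131,0.0006,0,0,0,1],[0,0.013,0.0015,0,0,0,1],[0,0.0129,0.0023,0,0,0,1],[0,0.0127,0.0031,0,0,0,1]]}}

```text
time: 5.03
tool_pos: [0.666, 0.1555, 0.2222]
tool_rot: [3.138, 0.001, 1.524]
contact_force: [0.4, -1.8, 0.6]
opening: 0.0089
```

>>> {"method": "send_rows", "body": {"series": [[0,0,0,0,0,0,0.6],[0,0,0,0,0,0,0.6],[0,0,-0.01,0,0,0,0.6],[0,0,-0.03,0,0,0,0.5],[0,0,-0.03,0,0,0,0.5]]}}

```text
time: 5.45
tool_pos: [0.6635, 0.1569, 0.2904]
tool_rot: [-3.139, 0.0, 1.525]
contact_force: [0.9, 0.7, 0.8]
opening: 0.038
```

>>> {"method": "send_rows", "body": {"series": [[0,-0.035,0,0,0,0,0],[0,-0.04,0,0,0,0,0],[0,-0.04,0,0,0,0,0],[0,-0.035,0,0,0,0,0],[0,0,0,0,0,0,0]]}}

```text
time: 5.87
tool_pos: [0.5079, 0.1644, 0.2907]
tool_rot: [-3.138, -0.0, 1.527]
contact_force: [0.9, 1.6, 1.2]
opening: 0.0713
```

```bash
python3 - <<'E'
from h import *
s=observe(); print(s["time"],s["tool_pos"],s["tool_rot"],s["opening"])
for n in ["scene","top","wrist"]:
    c=cam(n); save(c,n+"4.png")
E
```

```text
5.8667 [0.50787092 0.16435308 0.29074519] [-3.13803250e+00 -2.64191391e-05  1.52721471e+00] 0.0712736736396602
```

View pics/scene4.png

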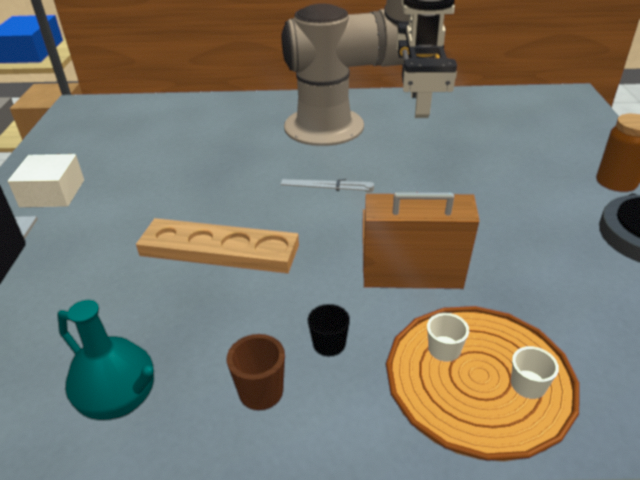

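View pics/top4.png

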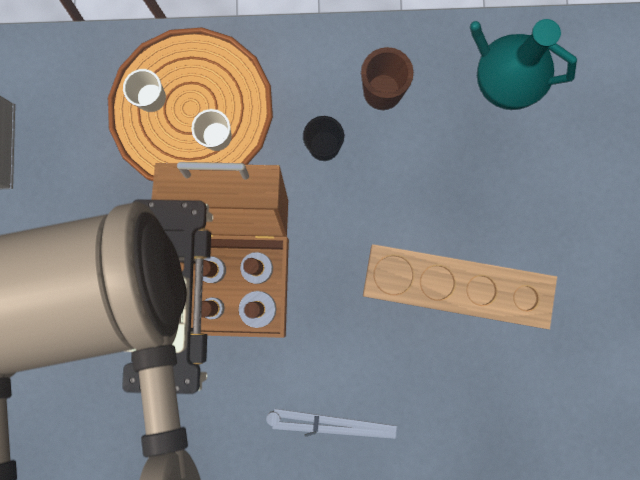

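View pics/wrist4.png

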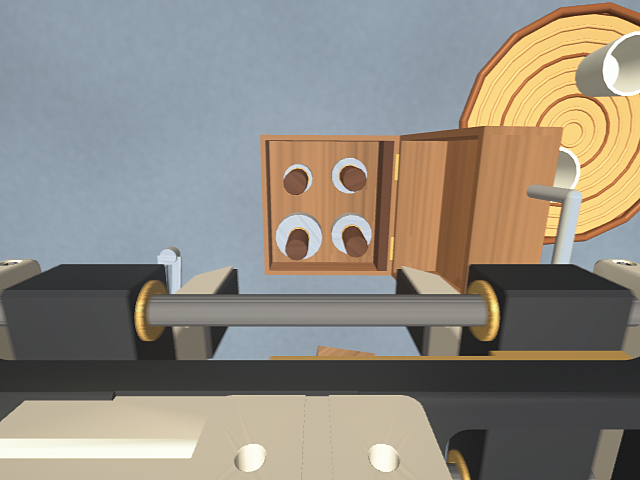

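All four tampers are present and the lid stands fully open. In the wrist view the tampers are at (296,180), (350,177), (298,237) and (352,235), with the largest base at (298,237). I measure handle tops and base sizes from depth.

```bash
cat > tamp.py <<'E'
from h import *
def tampers(name="wrist",lo=(.44,.07),hi=(.6,.26)):
    c=cam(name); P=pts(c); x,y,z=P[...,0],P[...,1],P[...,2]
    box=(x>lo[0])&(x<hi[0])&(y>lo[1])&(y<hi[1])
    top=(box&(z>.079)&(z<.094)).astype(np.uint8)
    n,l,s,ce=cv2.connectedComponentsWithStats(cv2.morphologyEx(top,cv2.MORPH_OPEN,np.ones((3,3))))
    out=[]
    for k in range(1,n):
        if s[k,4]<60: continue
        cnt,_=cv2.findContours((l==k).astype(np.uint8),0,2)
        q=P[l==k]; (cx,cy),r=cv2.minEnclosingCircle((q[:,:2]*1000).astype(np.float32))
        d=np.hypot(x-cx/1e3,y-cy/1e3)
        ring=box&(d<.034)&(z>.021)&(z<.035)
        rr=np.percentile(d[ring],97) if ring.sum()>10 else 0
        g=P[ring][:,:2]*1000
        if len(g)>20:
            (bx,by),br=cv2.minEnclosingCircle(g.astype(np.float32))
        else: bx=by=br=0
        u=ray(c,*ce[k],.086)
        print(name,"top mm %.1f %.1f r%.1f n%d med(%.1f %.1f) zmed %.3f | base c %.1f %.1f r %.1f | px %.0f %.0f"%(cx,cy,r,s[k,4],*np.median(q[:,:2]*1000,axis=0),np.median(q[:,2]),bx,by,br,*ce[k]))
    return c
if __name__=="__main__":
    c=tampers(); 
    t=tampers("top")
    print(observe()["time"])
E
python3 tamp.py
```

```text
wrist top mm 555.3 198.2 r12.8 n453 med(555.1 198.5) zmed 0.085 | base c 555.4 197.9 r 22.0 | px 352 179
wrist top mm 492.1 197.5 r12.8 n449 med(492.4 197.7) zmed 0.085 | base c 492.7 197.4 r 17.8 | px 293 182
wrist top mm 556.2 123.4 r13.0 n403 med(555.8 125.0) zmed 0.085 | base c 560.5 123.7 r 29.7 | px 354 246
wrist top mm 489.1 123.3 r13.0 n398 med(489.4 124.5) zmed 0.085 | base c 489.2 122.9 r 30.1 | px 294 249
top top mm 556.0 124.0 r12.7 n213 med(555.6 123.4) zmed 0.086 | base c 559.9 123.8 r 29.8 | px 251 266
top top mm 554.0 194.6 r11.2 n96 med(553.8 192.6) zmed 0.086 | base c 554.7 198.5 r 21.7 | px 206 268
top top mm 491.9 195.7 r11.9 n141 med(491.3 193.1) zmed 0.086 | base c 491.7 197.5 r 17.8 | px 206 309
top top mm 488.4 123.9 r12.9 n217 med(488.3 122.7) zmed 0.086 | base c 488.5 123.9 r 30.0 | px 252 310
6.1167
```

Measured tampers (mm): 36 at (492,197.5), 44 at (555,198), 52 at (556,123.5), 60 at (489,123.5). I will turn the gripper so the jaws run along y with the camera away from the lid, and start with the 60.

```bash
python3 - <<'E'
from h import *
plan([(.489,.1235,.22,3.096)],0.35)
E
```

```text
[[-0.003,-0.0018,0.005,0,0,-0.112,0.35],[-0.0027,-0.0021,0.005,0,0,-0.112,0.35],[-0.0025,-0.0024,0.005,0,0,-0.112,0.35],[-0.0022,-0.0027,0.005,0,0,-0.112,0.35],[-0.0019,-0.0029,0.005,0,0,-0.112,0.35]]
[[-0.0015,-0.0031,0.005,0,0,-0.112,0.35],[-0.0012,-0.0033,0.005,0,0,-0.112,0.35],[-0.0008,-0.0034,0.005,0,0,-0.112,0.35],[-0.0004,-0.0035,0.005,0,0,-0.113,0.35],[0,-0.0035,0.005,0,0,-0.112,0.35]]
[[0.0004,-0.0034,0.005,0,0,-0.113,0.35],[0.0007,-0.0034,0.0049,0,0,-0.112,0.35],[0.0011,-0.0033,0.005,0,0,-0.113,0.35],[0.0015,-0.0031,0.0049,0,0.002,-0.112,0.35]]
end [0.489  0.1235 0.22  ] [3.141 0.    3.096]
```

>>> {"method": "send_rows", "body": {"series": [[-0.003,-0.002,0.005,0,0,-0.112,0.35],[-0.003,-0.002,0.005,0,0,-0.112,0.35],[-0.0025,-0.0025,0.005,0,0,-0.112,0.35],[-0.002,-0.0025,0.005,0,0,-0.112,0.35],[-0.002,-0.003,0.005,0,0,-0.112,0.35]]}}

```text
time: 6.53
tool_pos: [0.5066, 0.1488, 0.2635]
tool_rot: [-3.142, -0.0, 2.09]
contact_force: [0.1, 0.4, -0.3]
opening: 0.0634
```

>>> {"method": "send_rows", "body": {"series": [[-0.0015,-0.003,0.005,0,0,-0.112,0.35],[-0.001,-0.0035,0.005,0,0,-0.112,0.35],[-0.001,-0.0035,0.005,0,0,-0.112,0.35],[0,-0.0035,0.005,0,0,-0.112,0.35],[0,-0.0035,0.005,0,0,-0.112,0.35]]}}

```text
time: 6.95
tool_pos: [0.4962, 0.1345, 0.2385]
tool_rot: [-3.141, -0.0, 2.65]
contact_force: [-0.5, -0.0, -0.6]
opening: 0.0595
```

>>> {"method": "send_rows", "body": {"series": [[0,-0.0035,0.005,0,0,-0.112,0.35],[0.001,-0.0035,0.005,0,0,-0.112,0.35],[0.001,-0.003,0.005,0,0,-0.112,0.35],[0.0015,-0.003,0.005,0,0,-0.113,0.35],[0,0,0,0,0,0,0.35]]}}

```text
time: 7.37
tool_pos: [0.4879, 0.1229, 0.2179]
tool_rot: [-3.141, -0.002, 3.097]
contact_force: [0.7, 0.8, 0.1]
opening: 0.0598
```

```bash
python3 - <<'E'
from h import *
from tamp import tampers
s=observe(); print(s["time"],s["tool_pos"],s["tool_rot"],s["opening"],s["qpos"])
c=tampers(); save(c,"w5.png"); c=tampers("top"); save(c,"t5.png")
plan([(.489,.1235,.12,3.096),(.489,.1235,.048,3.096)],.35)
E
```

```text
7.3667 [0.48785654 0.12292929 0.21788834] [-3.14107140e+00 -2.02475233e-03  3.09691158e+00] 0.05976905375641296 [ 9.45437703e-02  3.10812602e-01  1.59545319e+00 -2.48927961e-04
  1.23740437e+00 -1.43149031e+00]
wrist top mm 488.9 122.6 r12.9 n640 med(488.1 122.6) zmed 0.085 | base c 489.1 122.6 r 29.9 | px 317 228
wrist top mm 492.0 196.7 r12.9 n655 med(491.2 195.8) zmed 0.085 | base c 492.1 196.6 r 17.8 | px 400 228
wrist top mm 549.3 123.0 r10.3 n156 med(547.1 123.2) zmed 0.084 | base c 547.4 123.3 r 32.3 | px 320 290
top top mm 556.1 123.9 r12.5 n200 med(556.5 123.0) zmed 0.086 | base c 560.0 124.0 r 29.8 | px 251 265
[[-0.0002,0,0.033,0,0,-0.002,0.35],[-0.0003,0.0001,0.0329,0,0,-0.002,0.35],[-0.0002,0,0.033,0,0,-0.002,0.35],[0,0,0.036,0,0,0,0.35],[-0.0001,0.0001,0.036,0,0,0,0.35]]
end [0.489  0.1235 0.048 ] [-3.142 -0.     3.096]
```

View pics/w5.png

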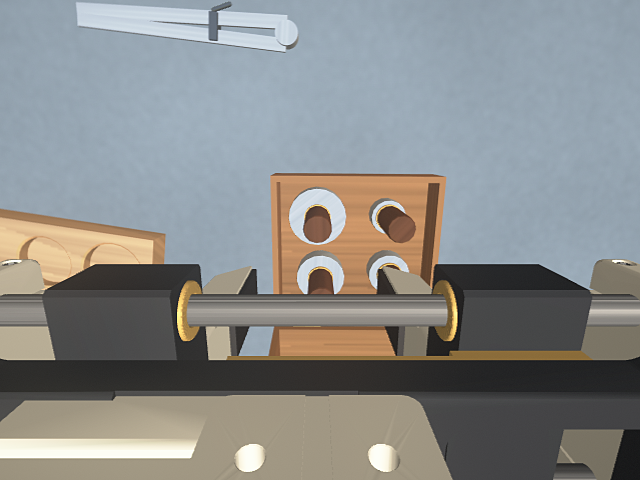

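The 60 stands at pixel (317,215), right between the open fingers. Going down to grasp it.

>>> {"method": "send_rows", "body": {"series": [[-0.001,0,0.033,0,0,0,0.35],[0,0,0.033,0,0,0,0.35],[0,0,0.035,0,0,0,0.35],[0,0,0.037,0,0,0,0.35],[0,0,0.032,0,0,0,0.35]]}}

```text
time: 7.88
tool_pos: [0.489, 0.1236, 0.0474]
tool_rot: [3.142, 0.001, 3.09]
contact_force: [0.5, -0.2, -1.2]
opening: 0.0596
```

>>> {"method": "send_rows", "body": {"series": [[0,0,0,0,0,0,1],[0,0,0,0,0,0,1],[0,0,0,0,0,0,1],[0,0,0,0,0,0,1]], "newtons": 30}}

```text
time: 8.22
tool_pos: [0.4904, 0.1237, 0.0513]
tool_rot: [3.141, 0.004, 3.093]
contact_force: [1.2, 0.5, 1.3]
opening: 0.0376
```

>>> {"method": "send_rows", "body": {"series": [[0,0,-0.02,0,0,0,1],[0,0,-0.03,0,0,0,1],[0,0,-0.035,0,0,0,1],[0,0,-0.035,0,0,0,1],[0,0,0,0,0,0,1]]}}

```text
time: 8.63
tool_pos: [0.4927, 0.124, 0.1779]
tool_rot: [3.139, 0.016, 3.093]
contact_force: [1.4, 0.6, 0.7]
opening: 0.0043
```

```bash
python3 - <<'E'
from h import *
s=observe(); print(s["time"],s["tool_pos"],s["tool_rot"],s["opening"])
c=cam("top"); save(c,"t6.png"); c=cam("scene"); save(c,"s6.png")
plan([(.539,-.101,.168,3.096)],1)
E
```

```text
8.6333 [0.49272817 0.12403852 0.17790693] [3.13934212 0.01589322 3.09340656] 0.004289472665849286
[[-0.01,-0.037,0.0008,0,0,0,1],[-0.01,-0.037,0.0008,0,0,0,1],[-0.01,-0.037,0.0008,0,0.002,0,1],[-0.0099,-0.037,0.0007,0,0.002,0,1],[-0.01,-0.037,0.0007,0,0.002,0,1]]
[[-0.0099,-0.0371,0.0007,0,0,-0.003,1]]
end [ 0.539 -0.101  0.168] [3.141e+00 1.000e-03 3.096e+00]
```

View pics/s6.png

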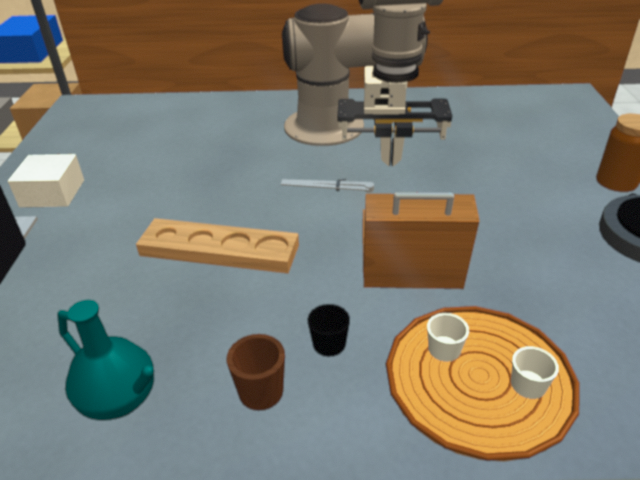

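I lifted before the fingers had closed: opening 4 mm and nothing held. Reopening and checking the tampers again.

>>> {"method": "send_rows", "body": {"series": [[0,0,0,0,0,0,0.35],[0,0,0,0,0,0,0.35],[0,0,0,0,0,0,0.35],[0,0,0,0,0,0,0.35],[0,0,0,0,0,0,0.35]]}}

```text
time: 9.15
tool_pos: [0.4882, 0.1234, 0.1683]
tool_rot: [-3.141, -0.001, 3.094]
contact_force: [0.2, -0.2, -0.3]
opening: 0.0297
```

```bash
python3 - <<'E'
from h import *
from tamp import tampers
s=observe(); print(s["time"],s["tool_pos"],s["tool_rot"],s["opening"])
c=tampers(); save(c,"w7.png"); c=tampers("top")
E
```

```text
9.15 [0.48816583 0.12343112 0.16832512] [-3.14129190e+00 -1.39139597e-03  3.09370330e+00] 0.029736100396285214
wrist top mm 492.3 197.0 r12.9 n929 med(491.2 195.9) zmed 0.085 | base c 492.2 196.8 r 17.9 | px 416 242
wrist top mm 489.0 122.6 r13.0 n894 med(487.8 122.6) zmed 0.085 | base c 489.1 122.5 r 29.9 | px 316 242
wrist top mm 558.7 123.2 r12.0 n349 med(560.6 122.8) zmed 0.085 | base c 551.5 123.2 r 24.9 | px 321 332
top top mm 556.9 122.0 r12.2 n109 med(558.2 118.5) zmed 0.086 | base c 560.9 121.1 r 29.4 | px 254 264
top top mm 560.3 199.1 r9.9 n71 med(561.7 198.8) zmed 0.086 | base c 578.3 192.7 r 18.4 | px 202 263
```

View pics/w7.png

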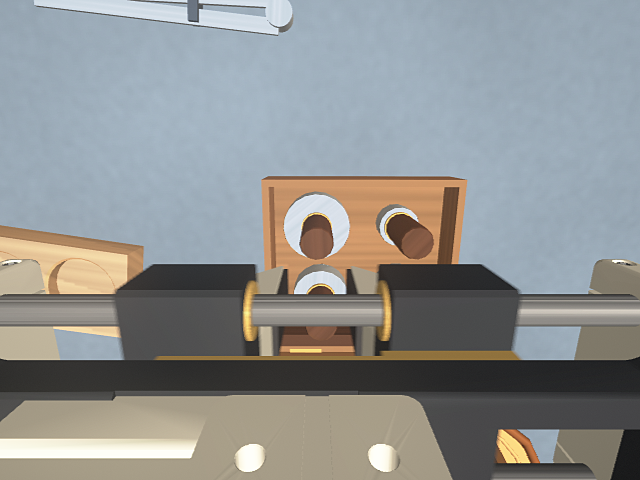

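The 60 hasn't moved, at (316,235). Descending again with full closing time.

>>> {"method": "send_rows", "body": {"series": [[0,0,0.02,0,0,0,0.35],[0,0,0.02,0,0,0,0.35],[0,0,0,0,0,0,0.35],[0,0,0,0,0,0,0.35],[0,0,0.02,0,0,0,0.35]]}}

```text
time: 9.67
tool_pos: [0.4913, 0.1238, 0.1124]
tool_rot: [3.141, 0.007, 3.094]
contact_force: [1.0, -0.3, -0.1]
opening: 0.0595
```

>>> {"method": "send_rows", "body": {"series": [[-0.0005,0,0.03,0,0,0,0.35],[0,0,0.03,0,0,0,0.35],[0,0,0,0,0,0,1],[0,0,0,0,0,0,1],[0,0,0,0,0,0,1]]}}

```text
time: 10.08
tool_pos: [0.4903, 0.1236, 0.0509]
tool_rot: [3.141, 0.003, 3.094]
contact_force: [1.0, 0.3, 0.1]
opening: 0.0443
```

>>> {"method": "send_rows", "body": {"series": [[0,0,0,0,0,0,1],[0,0,0,0,0,0,1],[0,0,0,0,0,0,1],[0,0,0,0,0,0,1],[0,0,0,0,0,0,1]]}}

```text
time: 10.5
tool_pos: [0.4899, 0.1234, 0.0504]
tool_rot: [3.141, 0.003, 3.094]
contact_force: [-0.2, -1.1, 7.9]
opening: 0.0254
```

>>> {"method": "send_rows", "body": {"series": [[0,0,-0.015,0,0,0,1],[0,0,-0.03,0,0,0,1],[0,0,-0.035,0,0,0,1],[0,0,-0.035,0,0,0,1],[0,0,0,0,0,0,1]]}}

```text
time: 10.92
tool_pos: [0.4923, 0.1239, 0.1705]
tool_rot: [3.14, 0.012, 3.094]
contact_force: [1.2, -0.3, -2.0]
opening: 0.0252
```

```bash
python3 - <<'E'
from h import *
s=observe(); print(s["time"],s["tool_pos"],s["tool_rot"],s["opening"])
plan([(.54,-.101,.168,3.096)],1)
E
```

```text
10.9167 [0.49228473 0.12391917 0.17053271] [3.13994954 0.01152936 3.09397234] 0.025243634310514247
[[-0.0097,-0.0371,0.0005,0,0.002,0,1],[-0.0097,-0.0371,0.0004,0,0.002,0,1],[-0.0097,-0.037,0.0004,0,0.002,0,1],[-0.0097,-0.0371,0.0004,0,0.002,0,1],[-0.0098,-0.037,0.0004,0,0.002,0,1]]
[[-0.0097,-0.0371,0.0004,0.002,0.002,-0.002,1]]
end [ 0.54  -0.101  0.168] [-3.141 -0.     3.096]
```

>>> {"method": "send_rows", "body": {"series": [[-0.008,-0.035,0,0,0,0,1],[-0.0085,-0.039,0,0,0,0,1],[-0.0085,-0.039,0,0,0,0,1],[-0.0085,-0.039,0,0,0,0,1],[-0.0085,-0.039,0,0,0,0,1]]}}

```text
time: 11.33
tool_pos: [0.5212, -0.0709, 0.1634]
tool_rot: [3.141, -0.001, 3.094]
contact_force: [0.9, 1.4, -2.5]
opening: 0.0249
```

>>> {"method": "send_rows", "body": {"series": [[-0.0085,-0.034,0,0,0,0,1],[0,0,0,0,0,0,1],[0,0,0,0,0,0,1]]}}

```text
time: 11.58
tool_pos: [0.5281, -0.1053, 0.163]
tool_rot: [3.141, -0.002, 3.09]
contact_force: [-0.4, 0.2, -3.3]
opening: 0.0256
```

```bash
python3 - <<'E'
from h import *
s=observe(); print(s["time"],s["tool_pos"],s["tool_rot"],s["opening"])
c=cam("wrist"); save(c,"w8.png")
t=cam("top"); save(t,"t8.png"); s=observe(); print(s["time"],s["tool_pos"],s["tool_rot"])
E
```

```text
11.5833 [ 0.52814813 -0.10533736  0.16298595] [ 3.14109848e+00 -1.55159241e-03  3.09015603e+00] 0.025600473018028203
11.6833 [ 0.52791752 -0.10302811  0.16325898] [ 3.14067266e+00 -1.78124782e-03  3.09349952e+00]
```

View pics/w8.png

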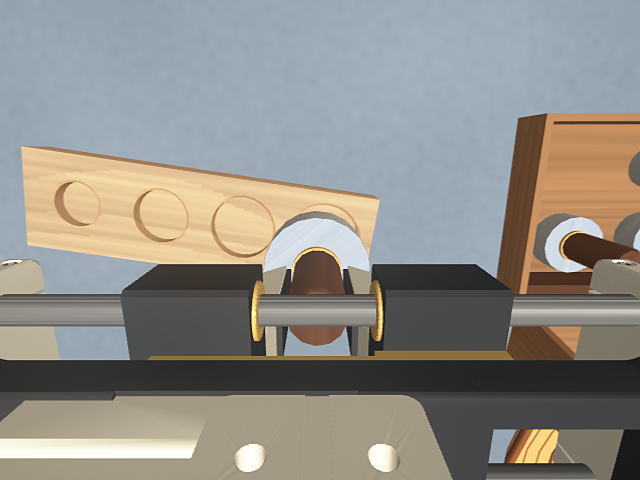

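View pics/t8.png

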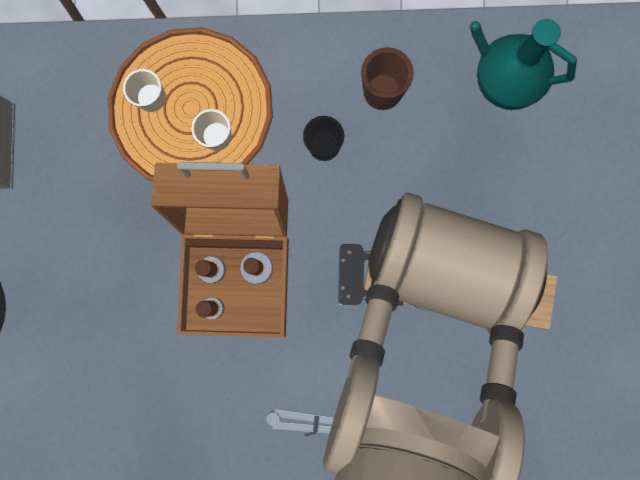

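The tamper hangs straight in the grip at (318,270) in the wrist view. The other holes are visible at (77,203), (161,215) and (243,226). I cross-check the hole coordinates with this camera.

```bash
cat > holes.py <<'E'
from h import *
H={0:(.4963,-.3126),1:(.5106,-.2420),2:(.5248,-.1715),3:(.5391,-.1009)}
R={0:.0195,1:.0235,2:.0275,3:.0315}
def holes(name,which):
    c=cam(name); P=pts(c); x,y,z=P[...,0],P[...,1],P[...,2]
    out=[]
    for k in which:
        d=np.hypot(x-H[k][0],y-H[k][1])
        m=(d<R[k]+.006)&(z<.0215)&(z>.01)
        q=P[m][:,:2]*1000
        if len(q)<30: continue
        (cx,cy),r=cv2.minEnclosingCircle(q.astype(np.float32))
        # project mask to floor-plane
        print(name,k,"floor circle %.1f %.1f r%.1f mean %.1f %.1f n%d nominal"%(cx,cy,r,*q.mean(0),len(q)),np.array(H[k])*1000)
    return c
E
python3 - <<'E'
from holes import *
holes("wrist",[0,1,2]); 
c=cam("wrist")
for p in [(77,203),(161,215),(243,226)]: print(ray(c,*p,.03))
s=observe();print(s["time"],s["tool_pos"],s["tool_rot"])
P=pts(c); m=np.zeros((480,640),bool); m[205:262,262:372]=1
m&=(P[...,2]>.12)&(P[...,2]<.17); q=P[m]; print("base?",len(q),np.percentile(q[:,2],[5,50,95]), cv2.minEnclosingCircle((q[:,:2]*1000).astype(np.float32)))
E
```

```text
wrist 0 floor circle 497.3 -316.8 r19.2 mean 497.3 -318.6 n1286 nominal [ 496.3 -312.6]
wrist 1 floor circle 511.4 -244.0 r23.5 mean 511.9 -246.3 n1974 nominal [ 510.6 -242. ]
wrist 2 floor circle 526.2 -173.0 r27.6 mean 526.5 -173.9 n2727 nominal [ 524.8 -171.5]
[ 0.49641793 -0.30806347  0.03      ]
[ 0.51035601 -0.23741069  0.03      ]
[ 0.52356714 -0.16713564  0.03      ]
11.7833 [ 0.52824579 -0.10236272  0.16370183] [ 3.14113590e+00 -8.85885539e-04  3.09527935e+00]
base? 3988 [0.12942866 0.14088409 0.15113328] ((522.2086181640625, -102.65534973144531), 28.89175796508789)
```

The wrist camera's floor circles fit the nominal radii. They put the holes about 1.4 mm off the top camera's values, so I will use wrist-based positions, with hole3 ≈ (540.3,-102.2).

>>> {"method": "send_rows", "body": {"series": [[-0.0065,0,0.02,0,0,0,1],[-0.0065,0.001,0.03,0,0,0,1],[0,0,0.03,0,0,0,1],[0,0,0,0,0,0,1],[0,0,0,0,0,0,1]]}}

```text
time: 12.2
tool_pos: [0.5406, -0.1019, 0.0832]
tool_rot: [3.141, -0.004, 3.095]
contact_force: [-0.4, -0.8, -2.2]
opening: 0.0253
```

```bash
python3 - <<'E'
from h import *
s=observe(); print(s["time"],s["tool_pos"],s["tool_rot"],s["opening"],s["contact_force"])
c=cam("wrist"); save(c,"w9.png"); s=observe(); print(s["tool_pos"],s["tool_rot"])
E
```

```text
12.2 [ 0.54056885 -0.10188692  0.08318158] [ 3.14052981 -0.00383395  3.09548951] 0.025285767260955497 [-0.40649324 -0.8272713  -2.23518713]
[ 0.54190471 -0.10255135  0.08482167] [-3.14152060e+00  5.52553387e-05  3.09516193e+00]
```

View pics/w9.png

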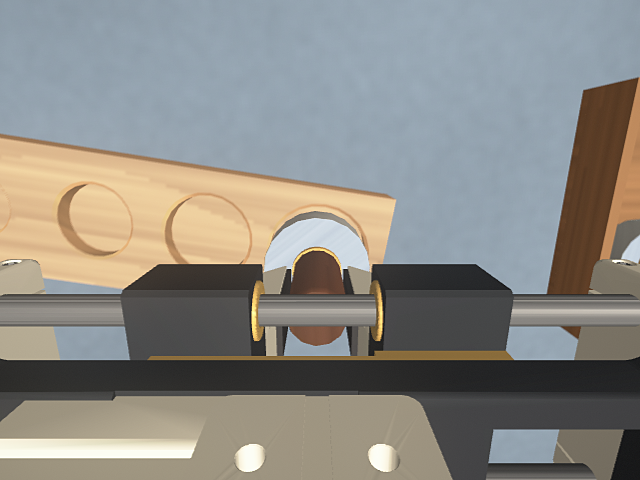

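The base at (318,235) sits over hole3, whose rim arc is visible concentrically around (318,205). Lowering.

>>> {"method": "send_rows", "body": {"series": [[0.0007,0,0.006,0,0,0,1],[0,0,0.005,0,0,0,1],[0,0,0.005,0,0,0,1],[0,0,0.005,0,0,0,1],[0,0,0,0,0,0,1]]}}

```text
time: 12.67
tool_pos: [0.5423, -0.1028, 0.0672]
tool_rot: [-3.141, 0.005, 3.094]
contact_force: [-6.9, 7.2, 21.5]
opening: 0.0256
```

>>> {"method": "send_rows", "body": {"series": [[0,0,0.002,0,0,0,1],[0,0,0.001,0,0,0,1],[0,0,0,0,0,0,1]]}}

```text
time: 12.92
tool_pos: [0.5419, -0.1023, 0.0649]
tool_rot: [3.141, 0.004, 3.094]
contact_force: [-10.7, 8.3, 30.0]
opening: 0.0254
```

It is pressing on the rim: force (-11, 8, 30) N. It wants to go −x, +y, so I ease up slightly and comply.

>>> {"method": "send_rows", "body": {"series": [[0,0,-0.003,0,0,0,1],[0.0008,0.0006,0,0,0,0,1],[0.0005,0.0004,0,0,0,0,1],[0,0,0,0,0,0,1]]}}

```text
time: 13.25
tool_pos: [0.5399, -0.1024, 0.0634]
tool_rot: [-3.141, 0.001, 3.094]
contact_force: [-0.4, -0.1, -3.8]
opening: 0.0255
```

>>> {"method": "send_rows", "body": {"series": [[0,0,0.002,0,0,0,1],[0,0,0,0,0,0,1],[0,0,0,0,0,0,1]]}}

```text
time: 13.5
tool_pos: [0.5393, -0.1024, 0.0603]
tool_rot: [3.142, -0.001, 3.094]
contact_force: [-0.1, 0.2, -1.3]
opening: 0.0256
```

It dropped in: z 0.0603, force gone. Releasing and rising.

>>> {"method": "send_rows", "body": {"series": [[0,0,0,0,0,0,0.35],[0,0,0,0,0,0,0.35],[0,0,0,0,0,0,0.35],[0,0,0,0,0,0,0.35],[0,0,0,0,0,0,0.35]]}}

```text
time: 13.92
tool_pos: [0.5399, -0.1023, 0.0612]
tool_rot: [-3.141, 0.0, 3.094]
contact_force: [0.2, 0.4, 0.3]
opening: 0.0543
```

>>> {"method": "send_rows", "body": {"series": [[0,0,-0.02,0,0,0,0.35],[0,0,-0.03,0,0,0,0.35],[0,0,-0.035,0,0,0,0.35],[0,0,-0.02,0,0,0,0.35],[0,0,0,0,0,0,0.35]]}}

```text
time: 14.33
tool_pos: [0.5422, -0.103, 0.1711]
tool_rot: [-3.139, 0.009, 3.094]
contact_force: [0.8, -1.4, 1.3]
opening: 0.0595
```

```bash
cat > chk.py <<'E'
from holes import *
def chk(name,k,zlo=.089,zhi=.105):
    c=cam(name); P=pts(c); x,y,z=P[...,0],P[...,1],P[...,2]
    d=np.hypot(x-H[k][0],y-H[k][1]); m=(d<.03)&(z>zlo)&(z<zhi)
    q=P[m]
    if len(q)<20: print(name,k,"none"); return c
    (cx,cy),r=cv2.minEnclosingCircle((q[:,:2]*1000).astype(np.float32))
    print(name,k,"top %.1f %.1f r%.1f z %.4f n%d"%(cx,cy,r,np.median(q[:,2]),len(q)),np.array(H[k])*1000)
    return c
E
python3 - <<'E'
from chk import *
from tamp import tampers
s=observe(); print(s["time"],s["tool_pos"],s["tool_rot"],s["opening"])
c=chk("wrist",3); save(c,"w10.png"); chk("top",3); tampers("top"); holes("wrist",[1,2])
E
```

```text
14.3333 [ 0.54223039 -0.10300398  0.17109591] [-3.13891397  0.00900325  3.09396998] 0.05946164815226945
wrist 3 top 539.5 -102.4 r13.0 z 0.0963 n990 [ 539.1 -100.9]
top 3 none
top top mm 556.0 124.0 r12.6 n217 med(555.5 123.3) zmed 0.086 | base c 560.1 123.6 r 29.9 | px 251 266
top top mm 554.7 198.3 r12.7 n210 med(554.7 197.2) zmed 0.086 | base c 554.3 198.6 r 21.9 | px 203 268
top top mm 491.9 197.8 r13.0 n222 med(491.5 197.1) zmed 0.086 | base c 491.8 197.5 r 18.1 | px 203 309
wrist 1 floor circle 511.4 -244.1 r23.4 mean 511.6 -246.2 n1994 nominal [ 510.6 -242. ]
wrist 2 floor circle 525.9 -173.0 r27.4 mean 526.1 -173.9 n2770 nominal [ 524.8 -171.5]
```

View pics/w10.png

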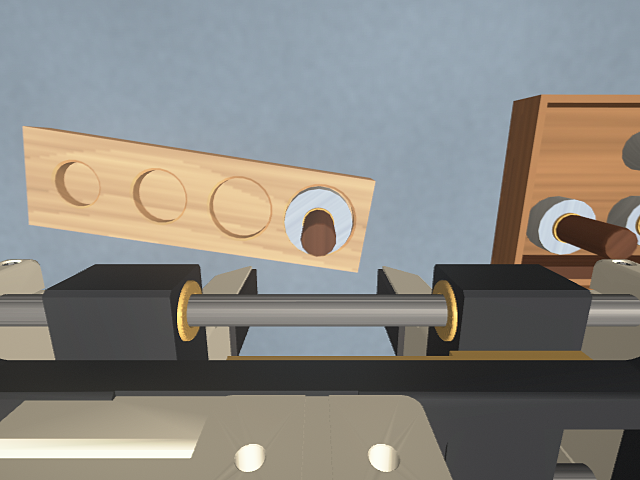

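The 60 is seated: handle top at 0.096 and the base flush inside the hole at (319,221). Next is the 52.

>>> {"method": "send_rows", "body": {"series": [[-0.001,0.036,0,0,0,0,0.35],[-0.001,0.038,0,0,0,0,0.35],[-0.001,0.038,0,0,0,0,0.35],[-0.001,0.038,0,0,0,0,0.35],[-0.001,0.038,0,0,0,0,0.35]]}}

```text
time: 14.95
tool_pos: [0.5528, 0.0869, 0.1643]
tool_rot: [-3.141, -0.003, 3.093]
contact_force: [0.2, -0.4, -0.9]
opening: 0.0595
```

>>> {"method": "send_rows", "body": {"series": [[0,0.038,0,0,0,0,0.35],[0,0,0,0,0,0,0.35],[0,0,0,0,0,0,0.35]]}}

```text
time: 15.2
tool_pos: [0.5545, 0.1251, 0.1643]
tool_rot: [-3.141, -0.003, 3.098]
contact_force: [-0.7, -0.0, -0.9]
opening: 0.0597
```

```bash
python3 - <<'E'
from h import *
from tamp import tampers
s=observe(); print(s["time"],s["tool_pos"],s["tool_rot"],s["opening"])
c=tampers(); save(c,"w11.png")
s=observe(); print(s["time"],s["tool_pos"],s["tool_rot"],s["opening"])
E
```

```text
15.2 [0.55451239 0.12507516 0.16426389] [-3.14098322e+00 -3.00507194e-03  3.09770461e+00] 0.05967881120869142
wrist top mm 492.4 197.0 r12.9 n1130 med(492.4 195.7) zmed 0.085 | base c 492.4 196.5 r 17.8 | px 417 151
wrist top mm 555.6 197.5 r12.9 n962 med(554.5 196.6) zmed 0.085 | base c 555.7 197.6 r 21.9 | px 416 240
wrist top mm 556.6 123.2 r12.8 n926 med(555.4 123.3) zmed 0.085 | base c 560.7 123.1 r 29.9 | px 314 246
15.25 [0.55472321 0.12358225 0.16447282] [-3.14068639e+00 -2.71598114e-03  3.09565008e+00] 0.059448501697875133
```

View pics/w11.png

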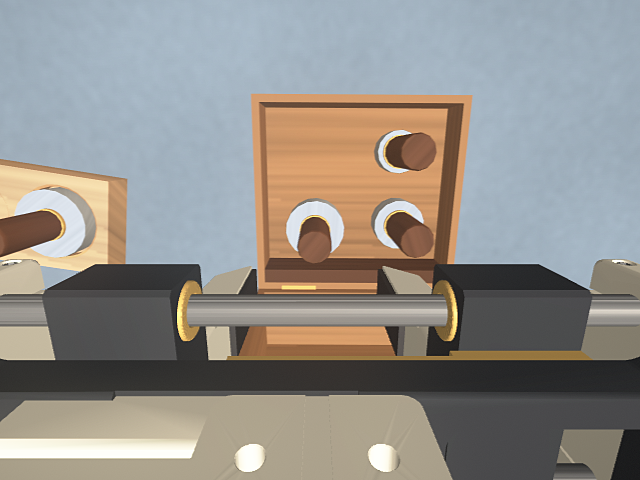

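The 52 is under the gripper at (315,235).

>>> {"method": "send_rows", "body": {"series": [[-0.0015,0,0.03,0,0,0,0.35],[0,0,0.03,0,0,0,0.35],[0,0,0.03,0,0,0,0.35],[0,0,0.026,0,0,0,0.35],[0,0,0,0,0,0,1]]}}

```text
time: 15.67
tool_pos: [0.5532, 0.121, 0.0445]
tool_rot: [-3.14, -0.011, 3.091]
contact_force: [-1.4, -0.5, -0.2]
opening: 0.0564
```

>>> {"method": "send_rows", "body": {"series": [[0,0,0,0,0,0,1],[0,0,0,0,0,0,1],[0,0,0,0,0,0,1],[0,0,0,0,0,0,1],[0,0,0,0,0,0,1]]}}

```text
time: 16.08
tool_pos: [0.5579, 0.1233, 0.0515]
tool_rot: [3.141, 0.003, 3.094]
contact_force: [0.4, 1.2, 3.6]
opening: 0.0252
```

>>> {"method": "send_rows", "body": {"series": [[0,0,0,0,0,0,1],[0,0,0,0,0,0,1]]}}

```text
time: 16.25
tool_pos: [0.5579, 0.1233, 0.0515]
tool_rot: [3.141, 0.003, 3.094]
contact_force: [-0.5, -0.9, 7.1]
opening: 0.0259
```

>>> {"method": "send_rows", "body": {"series": [[0,0,-0.015,0,0,0,1],[0,0,-0.03,0,0,0,1],[0,0,-0.035,0,0,0,1],[0,0,-0.04,0,0,0,1],[0.002,-0.02,0,0,0,0,1]]}}

```text
time: 16.67
tool_pos: [0.5579, 0.106, 0.1778]
tool_rot: [3.139, 0.014, 3.097]
contact_force: [2.0, -0.8, -1.2]
opening: 0.0253
```

>>> {"method": "send_rows", "body": {"series": [[0.002,-0.035,0,0,0,0,1],[0.002,-0.035,0,0,0,0,1],[0.002,-0.035,0,0,0,0,1],[0.002,-0.035,0,0,0,0,1],[0.002,-0.035,0,0,0,0,1]]}}

```text
time: 17.08
tool_pos: [0.5349, -0.0723, 0.1699]
tool_rot: [3.142, -0.001, 3.094]
contact_force: [0.8, 0.7, -2.7]
opening: 0.0254
```

>>> {"method": "send_rows", "body": {"series": [[0.002,-0.035,0,0,0,0,1],[0.002,-0.035,0,0,0,0,1],[0.001,-0.032,0,0,0,0,1],[0,0,0,0,0,0,1],[0,0,0,0,0,0,1]]}}

```text
time: 17.5
tool_pos: [0.5252, -0.174, 0.1696]
tool_rot: [3.141, -0.001, 3.091]
contact_force: [0.6, 0.0, -3.5]
opening: 0.0252
```

>>> {"method": "send_rows", "body": {"series": [[0,0,0,0,0,0,1],[0,0,0,0,0,0,1]]}}

```text
time: 17.67
tool_pos: [0.5257, -0.1714, 0.1699]
tool_rot: [3.141, -0.001, 3.095]
contact_force: [-0.7, 0.7, -3.2]
opening: 0.0255
```

```bash
python3 - <<'E'
from chk import *
s=observe(); print(s["time"],s["tool_pos"],s["tool_rot"],s["opening"])
c=holes("wrist",[0,1]); save(c,"w12.png")
s=observe(); print(s["time"],s["tool_pos"],s["tool_rot"],s["opening"])
E
```

```text
17.6667 [ 0.52573479 -0.17138148  0.16986629] [ 3.14105782e+00 -5.88926978e-04  3.09500534e+00] 0.02554935467252015
wrist 0 floor circle 497.1 -314.6 r19.4 mean 497.4 -316.8 n1316 nominal [ 496.3 -312.6]
wrist 1 floor circle 511.6 -243.4 r23.5 mean 512.0 -244.5 n1965 nominal [ 510.6 -242. ]
17.7167 [ 0.52584915 -0.17126717  0.16992447] [ 3.14122555e+00 -4.57426983e-04  3.09547901e+00] 0.025578406367581834
```

View pics/w12.png

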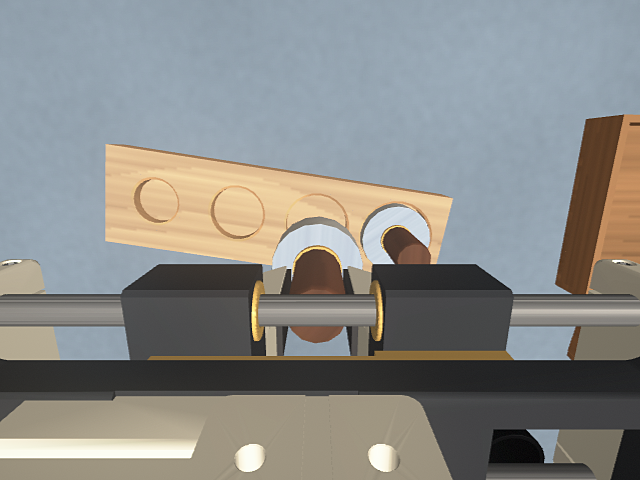

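The 52 is above hole2 at (317,215); hole1 by wrist is (511.6,-243.4), giving hole2 ≈ (525.7,-172.8). Descending.

>>> {"method": "send_rows", "body": {"series": [[-0.0005,-0.0012,0.025,0,0,0,1],[0,0,0.03,0,0,0,1],[0,0,0.032,0,0,0,1],[0,0,0,0,0,0,1],[0,0,0,0,0,0,1]]}}

```text
time: 18.13
tool_pos: [0.5256, -0.1724, 0.0822]
tool_rot: [3.14, -0.004, 3.095]
contact_force: [0.1, 0.1, -2.2]
opening: 0.0256
```

>>> {"method": "send_rows", "body": {"series": [[0,0,0.003,0,0,0,1],[0,0,0.004,0,0,0,1],[0,0,0.004,0,0,0,1],[0,0,0.003,0,0,0,1],[0,0,0,0,0,0,1]]}}

```text
time: 18.55
tool_pos: [0.5281, -0.1737, 0.0738]
tool_rot: [-3.14, 0.006, 3.094]
contact_force: [-5.7, 7.4, 25.0]
opening: 0.0255
```

>>> {"method": "send_rows", "body": {"series": [[0,0,-0.004,0,0,0,1],[0.0008,0.0005,0,0,0,0,1],[0.0006,0.0005,0,0,0,0,1],[0,0,0,0,0,0,1],[0,0,0.002,0,0,0,1]]}}

```text
time: 18.97
tool_pos: [0.5253, -0.1727, 0.0711]
tool_rot: [3.141, 0.001, 3.093]
contact_force: [2.3, 1.5, -0.8]
opening: 0.0257
```

>>> {"method": "send_rows", "body": {"series": [[0,0,0.002,0,0,0,1],[0,0,0.002,0,0,0,1],[0,0,0,0,0,0,1]]}}

```text
time: 19.22
tool_pos: [0.5251, -0.1726, 0.0663]
tool_rot: [3.141, -0.0, 3.094]
contact_force: [2.8, 1.4, -3.4]
opening: 0.0249
```

>>> {"method": "send_rows", "body": {"series": [[0,0,0.002,0,0,0,1],[0,0,0.002,0,0,0,1],[0,0,0,0,0,0,1],[0,0,0,0,0,0,1]]}}

```text
time: 19.55
tool_pos: [0.525, -0.1727, 0.0627]
tool_rot: [3.141, 0.0, 3.094]
contact_force: [5.5, 3.2, -4.2]
opening: 0.0255
```

>>> {"method": "send_rows", "body": {"series": [[-0.0005,0,0.0005,0,0,0,0.35],[0,0,0,0,0,0,0.35],[0,0,0,0,0,0,0.35],[0,0,0,0,0,0,0.35],[0,0,0,0,0,0,0.35]]}}

```text
time: 19.97
tool_pos: [0.5251, -0.173, 0.0626]
tool_rot: [-3.141, -0.0, 3.094]
contact_force: [0.4, 0.0, 0.0]
opening: 0.0543
```

>>> {"method": "send_rows", "body": {"series": [[0,0,-0.02,0,0,0,0.35],[0,0,-0.03,0,0,0,0.35],[0,0,-0.035,0,0,0,0.35],[0,0,-0.02,0,0,0,0.35],[0,0,0,0,0,0,0.35]]}}

```text
time: 20.38
tool_pos: [0.5276, -0.174, 0.1726]
tool_rot: [-3.138, 0.008, 3.094]
contact_force: [0.3, -0.4, 0.4]
opening: 0.0597
```

```bash
python3 - <<'E'
from chk import *
from tamp import tampers
s=observe(); print(s["time"],s["tool_pos"],s["tool_rot"],s["opening"])
c=chk("wrist",2); save(c,"w13.png"); chk("wrist",3); tampers("top"); holes("wrist",[0,1])
s=observe(); print(s["time"],s["tool_pos"],s["tool_rot"],s["opening"])
E
```

```text
20.3833 [ 0.5276067  -0.17398174  0.17257798] [-3.13771394  0.00817379  3.09389646] 0.05971853449112397
wrist 2 top 524.1 -173.1 r12.9 z 0.0963 n970 [ 524.8 -171.5]
wrist 3 top 539.4 -103.0 r12.9 z 0.0963 n1004 [ 539.1 -100.9]
top top mm 555.0 198.7 r13.0 n208 med(555.2 197.5) zmed 0.086 | base c 554.6 198.5 r 22.0 | px 203 267
top top mm 491.5 197.9 r12.9 n216 med(491.4 197.3) zmed 0.086 | base c 491.7 197.7 r 17.8 | px 203 309
wrist 0 floor circle 497.1 -315.1 r19.3 mean 497.5 -316.8 n1331 nominal [ 496.3 -312.6]
wrist 1 floor circle 511.6 -243.5 r23.4 mean 512.0 -244.4 n1990 nominal [ 510.6 -242. ]
20.5833 [ 0.52460666 -0.17248767  0.16628414] [ 3.14077887e+00 -2.28920500e-03  3.09374047e+00] 0.059761909635296595
```

View pics/w13.png

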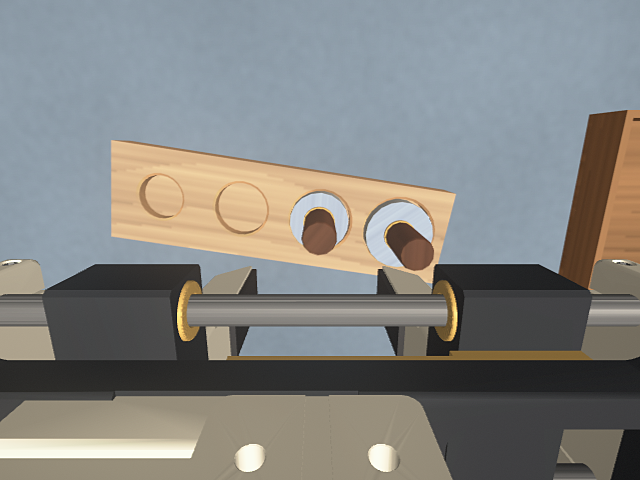

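The 52 is seated too: handle top at 0.096, base flush in the hole at (320,220). Next the 44.

>>> {"method": "send_rows", "body": {"series": [[-0.0015,0.037,0,0,0,0,0.35],[-0.0015,0.037,0,0,0,0,0.35],[-0.0015,0.037,0,0,0,0,0.35],[-0.0015,0.037,0,0,0,0,0.35],[-0.0015,0.037,0,0,0,0,0.35]]}}

```text
time: 21.0
tool_pos: [0.5408, 0.0132, 0.1659]
tool_rot: [3.141, -0.003, 3.093]
contact_force: [0.9, -0.2, -0.6]
opening: 0.0594
```

>>> {"method": "send_rows", "body": {"series": [[-0.0015,0.037,0,0,0,0,0.35],[-0.0015,0.037,0,0,0,0,0.35],[-0.0015,0.037,0,0,0,0,0.35],[-0.0015,0.037,0,0,0,0,0.35],[0,0.038,0,0,0,0,0.35]]}}

```text
time: 21.42
tool_pos: [0.5558, 0.1986, 0.1657]
tool_rot: [-3.14, -0.003, 3.094]
contact_force: [0.5, 0.1, -0.3]
opening: 0.0596
```

>>> {"method": "send_rows", "body": {"series": [[0,0,0,0,0,0,0.35],[0,0,0,0,0,0,0.35],[0,0,0,0,0,0,0.35]]}}

```text
time: 21.67
tool_pos: [0.5559, 0.1966, 0.166]
tool_rot: [-3.14, -0.003, 3.094]
contact_force: [-0.2, -0.7, -0.5]
opening: 0.0595
```

```bash
python3 - <<'E'
from h import *
from tamp import tampers
c=tampers(); save(c,"w14.png")
s=observe(); print(s["time"],s["tool_pos"],s["tool_rot"],s["opening"],s["qpos"])
E
```

```text
wrist top mm 492.4 197.2 r12.9 n1082 med(492.3 197.3) zmed 0.085 | base c 492.4 197.1 r 17.8 | px 313 154
wrist top mm 555.3 197.9 r12.9 n916 med(554.3 197.9) zmed 0.085 | base c 555.3 197.7 r 21.8 | px 319 241
21.7167 [0.55617764 0.19600255 0.16641573] [-3.14047580e+00 -2.04047361e-03  3.09314482e+00] 0.05970981252307547 [ 2.09203068e-01  5.11797134e-01  1.42639093e+00 -5.99583243e-04
  1.20566236e+00 -1.31293183e+00]
```

View pics/w14.png

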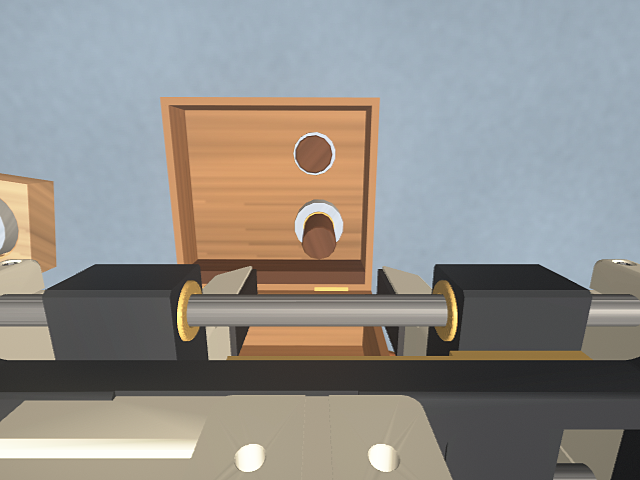

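The 44 is at (320,225), just under the jaws.

>>> {"method": "send_rows", "body": {"series": [[0.002,0.0015,0.03,0,0,0,0.35],[0,0,0.03,0,0,0,0.35],[0,0,0.03,0,0,0,0.35],[0,0,0.028,0,0,0,0.35],[0,0,0,0,0,0,1]]}}

```text
time: 22.13
tool_pos: [0.5511, 0.196, 0.044]
tool_rot: [-3.138, -0.01, 3.091]
contact_force: [-1.6, -0.3, -0.2]
opening: 0.0564
```

>>> {"method": "send_rows", "body": {"series": [[0,0,0,0,0,0,1],[0,0,0,0,0,0,1],[0,0,0,0,0,0,1],[0,0,0,0,0,0,1],[0,0,0,0,0,0,1]]}}

```text
time: 22.55
tool_pos: [0.5556, 0.1987, 0.051]
tool_rot: [3.141, 0.003, 3.094]
contact_force: [0.3, -0.1, 5.4]
opening: 0.0257
```

>>> {"method": "send_rows", "body": {"series": [[0,0,0,0,0,0,1],[0,0,0,0,0,0,1]]}}

```text
time: 22.72
tool_pos: [0.5557, 0.1988, 0.0511]
tool_rot: [3.141, 0.003, 3.094]
contact_force: [-1.0, -1.9, 6.8]
opening: 0.0255
```

>>> {"method": "send_rows", "body": {"series": [[0,0,-0.015,0,0,0,1],[0,0,-0.03,0,0,0,1],[0,0,-0.035,0,0,0,1],[0,0,-0.04,0,0,0,1],[0.002,-0.0366,0,0,0,0,1]]}}

```text
time: 23.13
tool_pos: [0.555, 0.1674, 0.1777]
tool_rot: [3.136, 0.015, 3.099]
contact_force: [1.6, 0.2, -0.1]
opening: 0.0252
```

>>> {"method": "send_rows", "body": {"series": [[0.002,-0.037,0,0,0,0,1],[0.002,-0.037,0,0,0,0,1],[0.002,-0.037,0,0,0,0,1],[0.002,-0.037,0,0,0,0,1],[0.002,-0.037,0,0,0,0,1]]}}

```text
time: 23.55
tool_pos: [0.5314, -0.0235, 0.1697]
tool_rot: [-3.142, -0.0, 3.094]
contact_force: [0.5, 0.2, -1.3]
opening: 0.0256
```

>>> {"method": "send_rows", "body": {"series": [[0.002,-0.037,0,0,0,0,1],[0.002,-0.037,0,0,0,0,1],[0.002,-0.037,0,0,0,0,1],[0.002,-0.037,0,0,0,0,1],[0.002,-0.037,0,0,0,0,1]]}}

```text
time: 23.97
tool_pos: [0.5127, -0.2079, 0.1696]
tool_rot: [3.141, -0.0, 3.094]
contact_force: [0.5, -0.1, -1.9]
opening: 0.0256
```

>>> {"method": "send_rows", "body": {"series": [[0.0016,-0.037,0,0,0,0,1],[0,0,0,0,0,0,1],[0,0,0,0,0,0,1],[0,0,0,0,0,0,1],[0,0,0,0,0,0,1]]}}

```text
time: 24.38
tool_pos: [0.51, -0.242, 0.1695]
tool_rot: [3.141, -0.0, 3.095]
contact_force: [0.7, 0.1, -1.3]
opening: 0.0253
```

```bash
python3 - <<'E'
from chk import *
c=holes("wrist",[0]); save(c,"w15.png")
chk("wrist",3)
s=observe(); print(s["time"],s["tool_pos"],s["tool_rot"],s["opening"])
E
```

```text
wrist 0 floor circle 497.5 -314.5 r19.4 mean 497.9 -315.2 n1330 nominal [ 496.3 -312.6]
wrist 3 top 539.4 -103.2 r13.0 z 0.0963 n884 [ 539.1 -100.9]
24.4833 [ 0.51017059 -0.24189325  0.16961172] [ 3.14140739e+00 -7.75247996e-05  3.09561132e+00] 0.025507188982593656
```

View pics/w15.png

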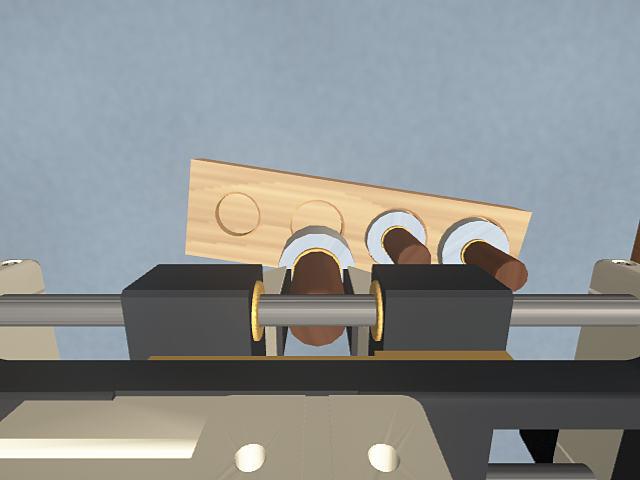

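The 44 is above hole1 at (316,220). Extrapolating from the two fits, hole1 is at TCP (0.5103,-0.2434).

>>> {"method": "send_rows", "body": {"series": [[0,-0.0015,0.025,0,0,0,1],[0,0,0.03,0,0,0,1],[0,0,0.03,0,0,0,1],[0,0,0,0,0,0,1],[0,0,0,0,0,0,1]]}}

```text
time: 24.9
tool_pos: [0.5094, -0.2435, 0.0838]
tool_rot: [3.14, -0.003, 3.095]
contact_force: [1.0, -0.4, -1.5]
opening: 0.0254
```

>>> {"method": "send_rows", "body": {"series": [[0,0,0.003,0,0,0,1],[0,0,0.004,0,0,0,1],[0,0,0.004,0,0,0,1],[0,0,0.003,0,0,0,1],[0,0,0,0,0,0,1]]}}

```text
time: 25.32
tool_pos: [0.5117, -0.2452, 0.0742]
tool_rot: [-3.139, 0.005, 3.094]
contact_force: [-1.7, 4.1, 17.1]
opening: 0.0253
```

>>> {"method": "send_rows", "body": {"series": [[0,0,-0.003,0,0,0,1],[0.0005,0.0008,0,0,0,0,1],[0.0003,0.0007,0,0,0,0,1],[0,0,0,0,0,0,1],[0,0,0.002,0,0,0,1]]}}

```text
time: 25.73
tool_pos: [0.5108, -0.2441, 0.0737]
tool_rot: [-3.139, 0.004, 3.094]
contact_force: [-0.3, 3.4, 23.5]
opening: 0.0253
```

>>> {"method": "send_rows", "body": {"series": [[0,0,0.002,0,0,0,1],[0,0,0.002,0,0,0,1],[0,0,0,0,0,0,1]]}}

```text
time: 25.98
tool_pos: [0.5105, -0.2431, 0.0678]
tool_rot: [-3.141, 0.003, 3.093]
contact_force: [5.4, 2.2, 2.4]
opening: 0.0254
```

It is sliding in. Continuing down.

>>> {"method": "send_rows", "body": {"series": [[0,0,0.002,0,0,0,1],[0,0,0.002,0,0,0,1],[0,0,0.001,0,0,0,1],[0,0,0,0,0,0,1],[0,0,0,0,0,0,1]]}}

```text
time: 26.4
tool_pos: [0.5105, -0.2431, 0.0624]
tool_rot: [3.142, 0.003, 3.093]
contact_force: [5.9, 1.4, 1.0]
opening: 0.0256
```

>>> {"method": "send_rows", "body": {"series": [[0,0,0,0,0,0,0.35],[0,0,0,0,0,0,0.35],[0,0,0,0,0,0,0.35],[0,0,0,0,0,0,0.35],[0,0,0,0,0,0,0.35]]}}

```text
time: 26.82
tool_pos: [0.5088, -0.2432, 0.0623]
tool_rot: [3.141, -0.001, 3.094]
contact_force: [0.7, 0.4, 0.1]
opening: 0.0541
```

>>> {"method": "send_rows", "body": {"series": [[0,0,-0.02,0,0,0,0.35],[0,0,-0.03,0,0,0,0.35],[0,0,-0.035,0,0,0,0.35],[0,0,-0.02,0,0,0,0.35],[0,0,0,0,0,0,0.35]]}}

```text
time: 27.23
tool_pos: [0.5112, -0.2446, 0.1725]
tool_rot: [-3.137, 0.008, 3.094]
contact_force: [1.1, 0.3, 0.3]
opening: 0.0598
```

```bash
python3 - <<'E'
from chk import *
from tamp import tampers
s=observe(); print(s["time"],s["tool_pos"],s["tool_rot"],s["opening"])
c=chk("wrist",1); save(c,"w16.png"); chk("wrist",3);chk("wrist",2); tampers("top"); holes("wrist",[0])
s=observe(); print(s["time"],s["tool_pos"],s["tool_rot"],s["opening"])
E
```

```text
27.2333 [ 0.51115597 -0.24461766  0.17252679] [-3.13688541  0.00759602  3.09382922] 0.05983190474327961
wrist 1 top 509.6 -243.2 r12.9 z 0.0963 n969 [ 510.6 -242. ]
wrist 3 top 531.4 -103.6 r9.4 z 0.0943 n166 [ 539.1 -100.9]
wrist 2 top 523.9 -173.3 r12.8 z 0.0963 n955 [ 524.8 -171.5]
top top mm 491.7 198.0 r12.9 n222 med(491.5 197.3) zmed 0.086 | base c 491.6 197.8 r 17.9 | px 203 309
wrist 0 floor circle 497.5 -314.5 r19.4 mean 497.8 -315.1 n1350 nominal [ 496.3 -312.6]
27.4833 [ 0.50832794 -0.24277456  0.16599275] [ 3.14014748e+00 -2.60978371e-03  3.09371848e+00] 0.059357836275435276
```

View pics/w16.png

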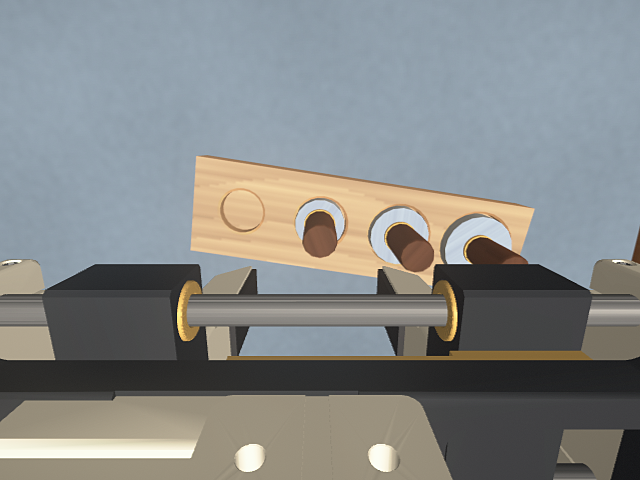

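The 44 is seated at (319,225), and the three placed tampers stand level in the stand. Last is the 36.

>>> {"method": "send_rows", "body": {"series": [[0.003,0.0365,0,0,0,0,0.35],[0.003,0.0365,0,0,0,0,0.35],[0.003,0.0365,0,0,0,0,0.35],[0.003,0.0365,0,0,0,0,0.35],[0.003,0.0365,0,0,0,0,0.35]]}}

```text
time: 27.9
tool_pos: [0.5018, -0.0585, 0.1662]
tool_rot: [3.141, -0.003, 3.093]
contact_force: [0.6, 0.7, -0.1]
opening: 0.0598
```

>>> {"method": "send_rows", "body": {"series": [[0.003,0.0365,0,0,0,0,0.35],[0.003,0.0365,0,0,0,0,0.35],[0.003,0.0365,0,0,0,0,0.35],[0.003,0.0365,0,0,0,0,0.35],[0.003,0.0365,0,0,0,0,0.35]]}}

```text
time: 28.32
tool_pos: [0.4956, 0.1245, 0.1663]
tool_rot: [-3.141, -0.002, 3.094]
contact_force: [0.8, -0.5, -0.8]
opening: 0.0597
```

>>> {"method": "send_rows", "body": {"series": [[0.003,0.037,0,0,0,0,0.35],[0.004,0.037,0,0,0,0,0.35],[0,0,0,0,0,0,0.35],[0,0,0,0,0,0,0.35],[0,0,0,0,0,0,0.35]]}}

```text
time: 28.73
tool_pos: [0.4926, 0.1966, 0.1664]
tool_rot: [-3.14, -0.002, 3.095]
contact_force: [-0.4, 0.8, -0.7]
opening: 0.0593
```

```bash
python3 - <<'E'
from h import *
from tamp import tampers
c=tampers(); save(c,"w17.png")
s=observe(); print(s["time"],s["tool_pos"],s["tool_rot"],s["opening"])
E
```

```text
wrist top mm 492.2 197.2 r13.0 n916 med(491.0 197.1) zmed 0.085 | base c 492.3 196.9 r 17.9 | px 317 241
28.7833 [0.49286189 0.1960764  0.16664431] [-3.14061649e+00 -1.64107973e-03  3.09324804e+00] 0.05946786130555552
```

View pics/w17.png

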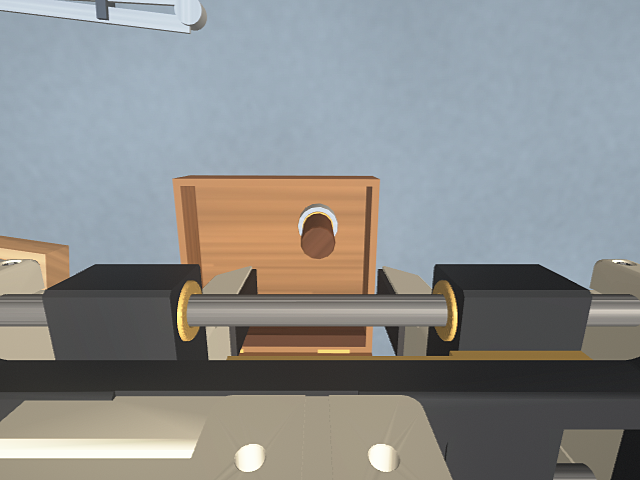

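The 36 is at (318,230), aligned with the jaws.

>>> {"method": "send_rows", "body": {"series": [[0.0015,0.001,0.03,0,0,0,0.35],[0,0,0.03,0,0,0,0.35],[0,0,0.03,0,0,0,0.35],[0,0,0.028,0,0,0,0.35],[0,0,0,0,0,0,1]]}}

```text
time: 29.2
tool_pos: [0.4885, 0.1955, 0.0446]
tool_rot: [-3.138, -0.01, 3.091]
contact_force: [-1.4, 0.7, -0.5]
opening: 0.0563
```

>>> {"method": "send_rows", "body": {"series": [[0,0,0,0,0,0,1],[0,0,0,0,0,0,1],[0,0,0,0,0,0,1],[0,0,0,0,0,0,1],[0,0,0,0,0,0,1]]}}

```text
time: 29.62
tool_pos: [0.4925, 0.1982, 0.0509]
tool_rot: [3.141, 0.003, 3.094]
contact_force: [0.4, 1.1, 3.7]
opening: 0.0254
```

>>> {"method": "send_rows", "body": {"series": [[0,0,0,0,0,0,1],[0,0,0,0,0,0,1]]}}

```text
time: 29.78
tool_pos: [0.4926, 0.1982, 0.0509]
tool_rot: [3.141, 0.003, 3.094]
contact_force: [-0.8, -0.6, 7.0]
opening: 0.0256
```

>>> {"method": "send_rows", "body": {"series": [[0,0,-0.015,0,0,0,1],[0,0,-0.03,0,0,0,1],[0,0,-0.035,0,0,0,1],[0,0,-0.04,0,0,0,1],[-0.002,-0.0365,0,0,0,0,1]]}}

```text
time: 30.2
tool_pos: [0.4957, 0.1663, 0.1771]
tool_rot: [3.136, 0.014, 3.099]
contact_force: [2.2, 0.1, -0.2]
opening: 0.0255
```

>>> {"method": "send_rows", "body": {"series": [[-0.002,-0.0365,0,0,0,0,1],[-0.002,-0.0365,0,0,0,0,1],[-0.002,-0.0365,0,0,0,0,1],[-0.002,-0.0365,0,0,0,0,1],[-0.002,-0.0365,0,0,0,0,1]]}}

```text
time: 30.62
tool_pos: [0.4927, -0.0227, 0.1697]
tool_rot: [-3.142, 0.0, 3.094]
contact_force: [0.3, 0.7, -1.0]
opening: 0.0251
```

>>> {"method": "send_rows", "body": {"series": [[-0.002,-0.0365,0,0,0,0,1],[-0.002,-0.0365,0,0,0,0,1],[-0.002,-0.0365,0,0,0,0,1],[-0.002,-0.0365,0,0,0,0,1],[-0.002,-0.0365,0,0,0,0,1]]}}

```text
time: 31.03
tool_pos: [0.4941, -0.2056, 0.1697]
tool_rot: [3.142, 0.0, 3.094]
contact_force: [-0.2, -0.6, -0.8]
opening: 0.0255
```

>>> {"method": "send_rows", "body": {"series": [[-0.002,-0.0365,0,0,0,0,1],[-0.002,-0.0365,0,0,0,0,1],[-0.002,-0.0375,0,0,0,0,1],[0,0,0,0,0,0,1],[0,0,0,0,0,0,1]]}}

```text
time: 31.45
tool_pos: [0.4946, -0.3162, 0.169]
tool_rot: [3.141, -0.001, 3.091]
contact_force: [0.3, 1.2, -0.9]
opening: 0.0258
```

>>> {"method": "send_rows", "body": {"series": [[0,0,0,0,0,0,1],[0,0,0,0,0,0,1]]}}

```text
time: 31.62
tool_pos: [0.4952, -0.3133, 0.1695]
tool_rot: [3.141, -0.001, 3.095]
contact_force: [0.5, 0.4, -1.6]
opening: 0.0257
```

```bash
python3 - <<'E'
from chk import *
c=cam("wrist"); save(c,"w18.png")
s=observe(); print(s["time"],s["tool_pos"],s["tool_rot"],s["opening"])
E
```

```text
31.6667 [ 0.49534517 -0.31322478  0.16963082] [ 3.14117895e+00 -2.29893029e-04  3.09529134e+00] 0.0253746145145335
```

View pics/w18.png

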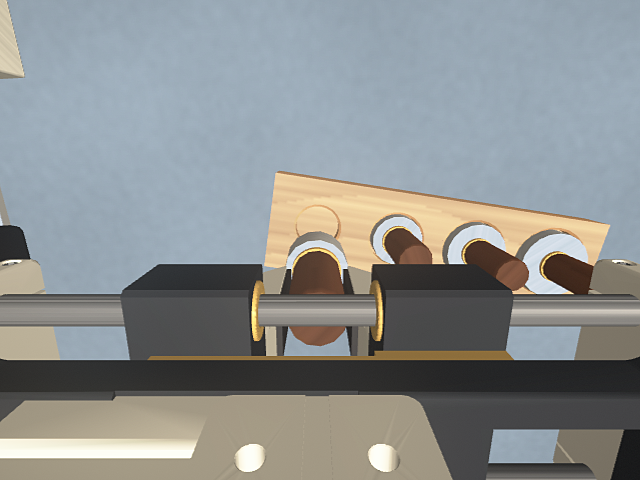

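The 36 is above hole0 at (317,225). Descending with the correction learnt from the earlier fits.

>>> {"method": "send_rows", "body": {"series": [[0,0.0006,0.025,0,0,0,1],[0,0,0.03,0,0,0,1],[0,0,0.03,0,0,0,1],[0,0,0,0,0,0,1],[0,0,0,0,0,0,1]]}}

```text
time: 32.08
tool_pos: [0.4949, -0.3125, 0.0839]
tool_rot: [3.14, -0.003, 3.095]
contact_force: [0.4, -1.4, -0.5]
opening: 0.0252
```

>>> {"method": "send_rows", "body": {"series": [[0,0,0.003,0,0,0,1],[0,0,0.004,0,0,0,1],[0,0,0.003,0,0,0,1],[0,0,0.002,0,0,0,1],[0,0,0,0,0,0,1]]}}

```text
time: 32.5
tool_pos: [0.496, -0.3142, 0.0734]
tool_rot: [-3.141, 0.002, 3.094]
contact_force: [1.7, 1.1, -0.8]
opening: 0.0253
```

>>> {"method": "send_rows", "body": {"series": [[0,0,0.003,0,0,0,1],[0,0,0.003,0,0,0,1],[0,0,0.003,0,0,0,1],[0,0,0.0015,0,0,0,1],[0,0,0,0,0,0,1]]}}

```text
time: 32.92
tool_pos: [0.4956, -0.3138, 0.0619]
tool_rot: [3.141, 0.0, 3.094]
contact_force: [2.6, 2.7, 0.2]
opening: 0.0253
```

>>> {"method": "send_rows", "body": {"series": [[0,0,0.001,0,0,0,1],[0,0,0,0,0,0,1],[0,0,0,0,0,0,1]]}}

```text
time: 33.17
tool_pos: [0.4957, -0.3139, 0.0618]
tool_rot: [-3.141, 0.001, 3.094]
contact_force: [1.7, 4.3, 6.7]
opening: 0.0252
```

Fully down: floor contact at 0.0618. Releasing and rising.

>>> {"method": "send_rows", "body": {"series": [[0,0,0,0,0,0,0.35],[0,0,0,0,0,0,0.35],[0,0,0,0,0,0,0.35],[0,0,0,0,0,0,0.35],[0,0,0,0,0,0,0.35]]}}

```text
time: 33.58
tool_pos: [0.4949, -0.3142, 0.0607]
tool_rot: [-3.142, -0.001, 3.094]
contact_force: [-0.6, -0.0, 0.6]
opening: 0.0545
```

>>> {"method": "send_rows", "body": {"series": [[0,0,-0.02,0,0,0,0.35],[0,0,-0.03,0,0,0,0.35],[0,0,-0.035,0,0,0,0.35],[0,0,-0.035,0,0,0,0.35],[0,0,-0.03,0,0,0,0.35]]}}

```text
time: 34.0
tool_pos: [0.4952, -0.3143, 0.2133]
tool_rot: [-3.141, 0.001, 3.094]
contact_force: [1.1, -0.6, -0.4]
opening: 0.0596
```

```bash
python3 - <<'E'
from chk import *
c=chk("wrist",0); chk("wrist",1);c=chk("wrist",2); save(c,"w19.png"); c=cam("scene"); save(c,"s19.png")
s=observe(); print(s["time"],s["tool_pos"],s["tool_rot"],s["opening"],s["qpos"])
plan([(.50,-.1,.27,2.5),(.60,.158,.29,1.525)],.6)
E
```

```text
wrist 0 top 495.4 -314.5 r12.9 z 0.0963 n718 [ 496.3 -312.6]
wrist 1 top 509.7 -243.5 r13.2 z 0.0963 n711 [ 510.6 -242. ]
wrist 2 top 523.7 -173.6 r12.8 z 0.0962 n711 [ 524.8 -171.5]
34.2 [ 0.49524986 -0.31419816  0.21147571] [-3.14058256e+00  9.78710793e-04  3.09371585e+00] 0.05965607676974941 [-6.95863198e-01  4.65972425e-01  1.37343381e+00 -2.22685321e-04
  1.30079642e+00 -2.21872298e+00]
[[0.0009,0.0357,-0.0098,0,0,0.099,0.6],[0.0044,0.0354,-0.0098,0,0,0.099,0.6],[0.0079,0.0348,-0.0098,0,0,0.099,0.6],[0.0113,0.0339,-0.0098,0,0,0.099,0.6],[0.0146,0.0326,-0.0098,0,0,0.099,0.6]]
[[0.0178,0.0309,-0.0097,0,0,0.099,0.6],[0.0083,0.0296,-0.0022,0,0,0.108,0.6],[0.0114,0.0286,-0.0023,0,0,0.108,0.6],[0.0144,0.0272,-0.0022,0,0,0.108,0.6],[0.0173,0.0254,-0.0023,0,0,0.108,0.6]]
[[0.0199,0.0234,-0.0022,0,0,0.109,0.6],[0.0223,0.0211,-0.0023,0,0,0.108,0.6],[0.0245,0.0186,-0.0022,0,0,0.109,0.6],[0.0263,0.0159,-0.0023,0,0,0.108,0.6],[0.0279,0.0129,-0.0022,0,0,0.109,0.6]]
end [0.6   0.158 0.29 ] [3.141e+00 1.000e-03 1.525e+00]
```

View pics/w19.png

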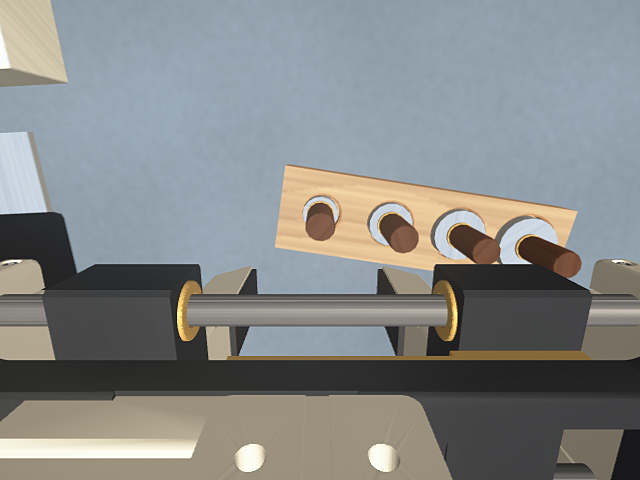

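View pics/s19.png

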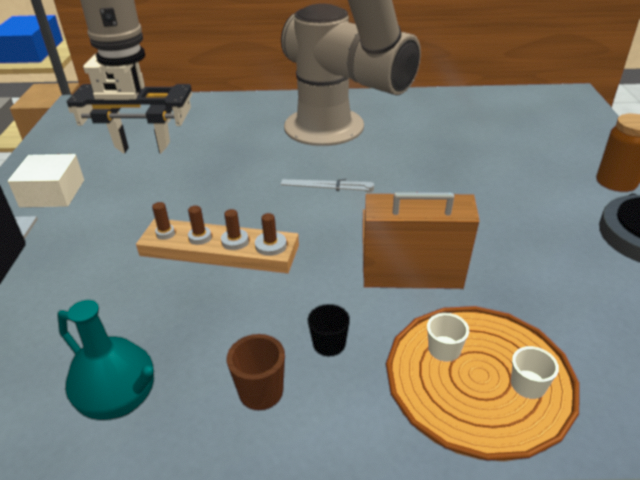

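All four tampers stand seated. In the scene view they are at (160,220), (196,225), (234,230) and (270,232), the lid is still open, and the bystanders are unmoved. Now to the lid bar.

>>> {"method": "send_rows", "body": {"series": [[0.001,0.0355,-0.01,0,0,0.099,0.6],[0.0045,0.0355,-0.01,0,0,0.099,0.6],[0.008,0.035,-0.01,0,0,0.099,0.6],[0.0115,0.034,-0.01,0,0,0.099,0.6],[0.0145,0.0325,-0.01,0,0,0.099,0.6]]}}

```text
time: 34.62
tool_pos: [0.4978, -0.1336, 0.2593]
tool_rot: [-3.141, -0.004, 2.593]
contact_force: [1.5, 0.2, 0.3]
opening: 0.0372
```

>>> {"method": "send_rows", "body": {"series": [[0.018,0.031,-0.01,0,0,0.099,0.6],[0.0085,0.0295,-0.002,0,0,0.108,0.6],[0.0115,0.0285,-0.002,0,0,0.108,0.6],[0.0145,0.027,-0.002,0,0,0.108,0.6],[0.0175,0.0255,-0.002,0,0,0.108,0.6]]}}

```text
time: 35.03
tool_pos: [0.5429, 0.0169, 0.2771]
tool_rot: [-3.138, -0.002, 2.062]
contact_force: [1.3, -0.6, -0.1]
opening: 0.0366
```

>>> {"method": "send_rows", "body": {"series": [[0.02,0.0235,-0.002,0,0,0.108,0.6],[0.0225,0.021,-0.002,0,0,0.108,0.6],[0.0245,0.0185,-0.002,0,0,0.108,0.6],[0.0265,0.016,-0.002,0,0,0.108,0.6],[0.028,0.013,-0.002,0,0,0.109,0.6]]}}

```text
time: 35.45
tool_pos: [0.5984, 0.1606, 0.2866]
tool_rot: [-3.138, 0.001, 1.521]
contact_force: [0.8, 0.1, -0.2]
opening: 0.0369
```

>>> {"method": "send_rows", "body": {"series": [[0,0,0,0,0,0,0.6],[0,0,0,0,0,0,0.6]]}}

```text
time: 35.62
tool_pos: [0.5982, 0.1604, 0.2863]
tool_rot: [-3.137, 0.001, 1.53]
contact_force: [-0.6, 0.3, 0.2]
opening: 0.0367
```

```bash
python3 - <<'E'
from chk import *
c=cam("wrist"); save(c,"w20.png")
s=observe(); print(s["time"],s["tool_pos"],s["tool_rot"],s["opening"])
t=cam("top"); save(t,"t20.png")
P=pts(c); im=c["color"].astype(int)
m=(P[...,2]>.21)&(P[...,2]<.26)&(P[...,0]>.62)&(P[...,0]<.72); q=P[m]; print(len(q),q.min(0) if len(q) else 0,q.max(0) if len(q) else 0)
for k in range(4): chk("top",k)
for k in range(4): chk("scene",k)
E
```

```text
35.6667 [0.59811504 0.15922708 0.28673044] [-3.13778908e+00  1.38956231e-03  1.52944160e+00] 0.0367855350816644
1363 [0.67351211 0.15058462 0.21006827] [0.68575065 0.19815816 0.23604377]
top 0 top 495.1 -312.4 r12.9 z 0.0970 n243 [ 496.3 -312.6]
top 1 top 509.0 -241.7 r12.8 z 0.0968 n241 [ 510.6 -242. ]
top 2 top 523.7 -171.5 r12.9 z 0.0971 n235 [ 524.8 -171.5]
top 3 top 538.8 -101.1 r13.0 z 0.0970 n231 [ 539.1 -100.9]
scene 0 top 497.4 -315.7 r14.5 z 0.0965 n121 [ 496.3 -312.6]
scene 1 top 510.5 -243.2 r15.0 z 0.0962 n124 [ 510.6 -242. ]
scene 2 top 523.9 -175.2 r14.4 z 0.0965 n126 [ 524.8 -171.5]
scene 3 top 539.7 -104.0 r14.3 z 0.0964 n129 [ 539.1 -100.9]
```

View pics/w20.png

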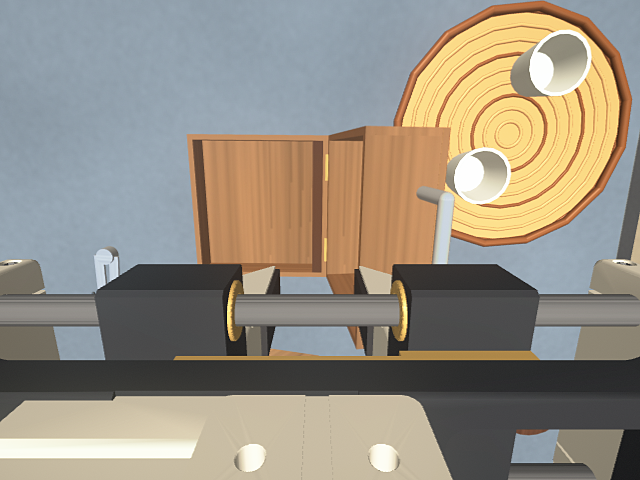

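View pics/t20.png

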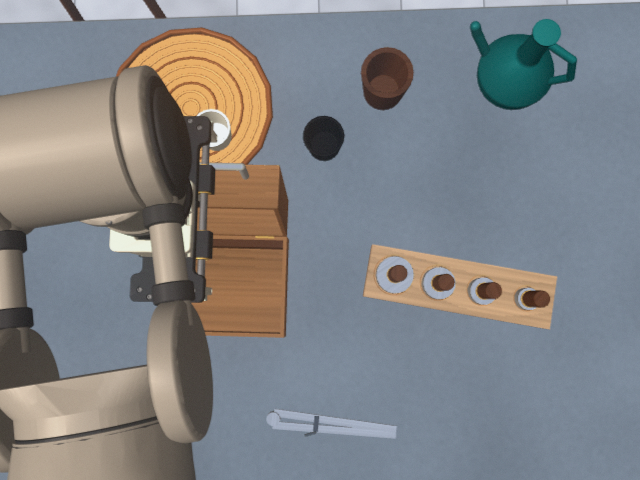

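The case is empty and all four tampers sit within their holes in the top view. The lid bar is at x≈0.680, z≈0.230, seen at (440,230). Moving over it and pinching it.

>>> {"method": "send_rows", "body": {"series": [[0,0.027,0,0,0,0,0.6],[0,0.027,0,0,0,0,0.6],[0,0.0275,0,0,0,0,0.6],[0,0,0,0,0,0,0.6],[0,0,0,0,0,0,0.6]]}}

```text
time: 36.53
tool_pos: [0.6808, 0.1551, 0.2871]
tool_rot: [-3.139, 0.0, 1.526]
contact_force: [-0.4, 0.5, -0.0]
opening: 0.0368
```

```bash
python3 - <<'E'
from chk import *
c=cam("scene"); save(c,"s21.png")
s=observe(); print(s["time"],s["tool_pos"],s["tool_rot"],s["opening"])
E
```

```text
36.5833 [0.68001184 0.15544129 0.288099  ] [-3.14008349e+00  2.48050774e-04  1.52648107e+00] 0.03671102422626745
```

View pics/s21.png

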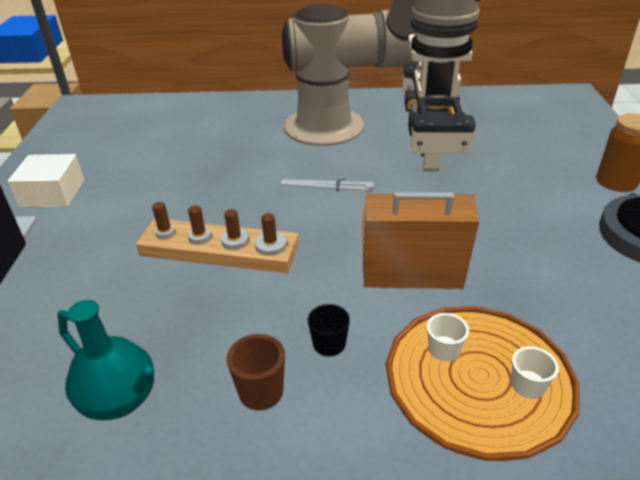

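The gripper at (431,165) is above the bar at (424,195).

>>> {"method": "send_rows", "body": {"series": [[0,0,0.025,0,0,0,0.6],[0,0,0.025,0,0,0,0.6],[0,0,0.023,0,0,0,0.6],[0,0,0,0,0,0,0.6],[0,0,0,0,0,0,1]], "newtons": 20}}

```text
time: 37.0
tool_pos: [0.679, 0.1558, 0.2162]
tool_rot: [-3.14, 0.0, 1.527]
contact_force: [-0.1, 0.6, 0.2]
opening: 0.0332
```

>>> {"method": "send_rows", "body": {"series": [[0,0,0,0,0,0,1],[0,0,0,0,0,0,1],[0,0,0,0,0,0,1],[0,0,0,0,0,0,1],[0,0,0,0,0,0,1]]}}

```text
time: 37.42
tool_pos: [0.6796, 0.1558, 0.2178]
tool_rot: [-3.142, -0.0, 1.527]
contact_force: [-5.4, -0.2, 5.3]
opening: 0.0091
```

```bash
python3 - <<'E'
import numpy as np
a=np.linspace(1.695,0.0,28)
x=81-197*np.cos(a)+45*np.sin(a); z=40+197*np.sin(a)+45*np.cos(a)
for i in range(27):
    print([0,float(round((x[i+1]-x[i])/1000,4)),float(round(-(z[i+1]-z[i])/1000,4)),0,0,0,1],round(a[i+1],2), "\n" if i%5==4 else "")
E
```

```text
[0, -0.0121, -0.004, 0, 0, 0, 1] 1.63 
[0, -0.0123, -0.0032, 0, 0, 0, 1] 1.57 
[0, -0.0125, -0.0024, 0, 0, 0, 1] 1.51 
[0, -0.0126, -0.0016, 0, 0, 0, 1] 1.44 
[0, -0.0127, -0.0008, 0, 0, 0, 1] 1.38 

[0, -0.0127, -0.0, 0, 0, 0, 1] 1.32 
[0, -0.0127, 0.0008, 0, 0, 0, 1] 1.26 
[0, -0.0126, 0.0015, 0, 0, 0, 1] 1.19 
[0, -0.0125, 0.0023, 0, 0, 0, 1] 1.13 
[0, -0.0123, 0.0031, 0, 0, 0, 1] 1.07 

[0, -0.0121, 0.0039, 0, 0, 0, 1] 1.0 
[0, -0.0118, 0.0046, 0, 0, 0, 1] 0.94 
[0, -0.0115, 0.0054, 0, 0, 0, 1] 0.88 
[0, -0.0111, 0.0061, 0, 0, 0, 1] 0.82 
[0, -0.0107, 0.0068, 0, 0, 0, 1] 0.75 

[0, -0.0103, 0.0074, 0, 0, 0, 1] 0.69 
[0, -0.0098, 0.008, 0, 0, 0, 1] 0.63 
[0, -0.0093, 0.0086, 0, 0, 0, 1] 0.56 
[0, -0.0087, 0.0092, 0, 0, 0, 1] 0.5 
[0, -0.0081, 0.0097, 0, 0, 0, 1] 0.44 

[0, -0.0075, 0.0102, 0, 0, 0, 1] 0.38 
[0, -0.0068, 0.0107, 0, 0, 0, 1] 0.31 
[0, -0.0062, 0.0111, 0, 0, 0, 1] 0.25 
[0, -0.0055, 0.0115, 0, 0, 0, 1] 0.19 
[0, -0.0047, 0.0118, 0, 0, 0, 1] 0.13 

[0, -0.004, 0.012, 0, 0, 0, 1] 0.06 
[0, -0.0032, 0.0123, 0, 0, 0, 1] 0.0
```

Bar gripped (9 mm). Swinging the lid shut.

>>> {"method": "send_rows", "body": {"series": [[0,-0.0121,-0.004,0,0,0,1],[0,-0.0123,-0.0032,0,0,0,1],[0,-0.0125,-0.0024,0,0,0,1],[0,-0.0126,-0.0016,0,0,0,1],[0,-0.0127,-0.0008,0,0,0,1]]}}

```text
time: 37.83
tool_pos: [0.6185, 0.1589, 0.2296]
tool_rot: [3.138, -0.001, 1.527]
contact_force: [1.1, 1.6, 0.8]
opening: 0.0094
```

>>> {"method": "send_rows", "body": {"series": [[0,-0.0127,0,0,0,0,1],[0,-0.0127,0.0008,0,0,0,1],[0,-0.0126,0.0015,0,0,0,1],[0,-0.0125,0.0023,0,0,0,1],[0,-0.0123,0.0031,0,0,0,1]]}}

```text
time: 38.25
tool_pos: [0.5555, 0.162, 0.2215]
tool_rot: [3.138, -0.002, 1.527]
contact_force: [0.4, 1.7, 1.3]
opening: 0.009
```

>>> {"method": "send_rows", "body": {"series": [[0,-0.0121,0.0039,0,0,0,1],[0,-0.0118,0.0046,0,0,0,1],[0,-0.0115,0.0054,0,0,0,1],[0,-0.0111,0.0061,0,0,0,1],[0,-0.0107,0.0068,0,0,0,1]]}}

```text
time: 38.67
tool_pos: [0.4983, 0.1647, 0.1946]
tool_rot: [3.139, -0.002, 1.527]
contact_force: [1.2, 3.9, -0.3]
opening: 0.0092
```

>>> {"method": "send_rows", "body": {"series": [[0,-0.0103,0.0074,0,0,0,1],[0,-0.0098,0.008,0,0,0,1],[0,-0.0093,0.0086,0,0,0,1],[0,-0.0087,0.0092,0,0,0,1],[0,-0.0081,0.0097,0,0,0,1]]}}

```text
time: 39.08
tool_pos: [0.452, 0.1668, 0.1513]
tool_rot: [3.139, -0.002, 1.527]
contact_force: [0.1, 5.2, 0.8]
opening: 0.0089
```

>>> {"method": "send_rows", "body": {"series": [[0,-0.0075,0.0102,0,0,0,1],[0,-0.0068,0.0107,0,0,0,1],[0,-0.0062,0.0111,0,0,0,1],[0,-0.0055,0.0115,0,0,0,1],[0,-0.0047,0.0118,0,0,0,1]]}}

```text
time: 39.5
tool_pos: [0.4209, 0.1682, 0.0956]
tool_rot: [3.141, -0.002, 1.526]
contact_force: [-1.4, 6.9, 0.9]
opening: 0.009
```

>>> {"method": "send_rows", "body": {"series": [[0,-0.004,0.012,0,0,0,1],[0,-0.003,0.0105,0,0,0,1],[0,0,0,0,0,0,1],[0,0,0,0,0,0,1]]}}

```text
time: 39.83
tool_pos: [0.4138, 0.1685, 0.0728]
tool_rot: [-3.141, -0.002, 1.526]
contact_force: [-2.9, 6.8, -0.4]
opening: 0.0093
```

>>> {"method": "send_rows", "body": {"series": [[0,0,0,0,0,0,0.76],[0,0,0,0,0,0,0.76],[0,0,0,0,0,0,0.76],[0,0,-0.01,0,0,0,0.76],[0,0,-0.02,0,0,0,0.76]]}}

```text
time: 40.25
tool_pos: [0.4134, 0.1669, 0.1019]
tool_rot: [-3.138, 0.001, 1.527]
contact_force: [0.3, 0.1, -0.5]
opening: 0.0219
```

>>> {"method": "send_rows", "body": {"series": [[0,0,-0.03,0,0,0,0.76],[0,0,-0.035,0,0,0,0.76],[0,-0.02,-0.03,0,0,0,0.76],[0,0,0,0,0,0,0.76],[0,0,0,0,0,0,0.76]]}}

```text
time: 40.67
tool_pos: [0.395, 0.1684, 0.1995]
tool_rot: [3.137, -0.001, 1.527]
contact_force: [1.0, -0.5, 0.6]
opening: 0.0223
```

```bash
python3 meas0.py | head -1; python3 - <<'E'
from chk import *
for n in ["scene","top"]:
    c=cam(n); save(c,n+"22.png")
for k in range(4): chk("top",k)
s=observe(); print(s["time"],s["tool_pos"],s["tool_rot"],s["opening"],s["contact_force"])
E
```

```text
lid top ((527.0156860351562, 161.73646545410156), (172.60287475585938, 164.09597778320312), 87.22093200683594) z 0.10264767287283544
top 0 top 494.8 -312.7 r13.2 z 0.0969 n246 [ 496.3 -312.6]
top 1 top 509.5 -241.4 r12.9 z 0.0970 n241 [ 510.6 -242. ]
top 2 top 523.4 -171.7 r13.0 z 0.0972 n234 [ 524.8 -171.5]
top 3 top 539.0 -101.1 r12.8 z 0.0972 n229 [ 539.1 -100.9]
41.0167 [0.39417747 0.16809787 0.19678678] [-3.13959693e+00  6.63180411e-04  1.52657610e+00] 0.021971404128702365 [0.39707037 0.41649034 0.23723498]
```

View pics/scene22.png

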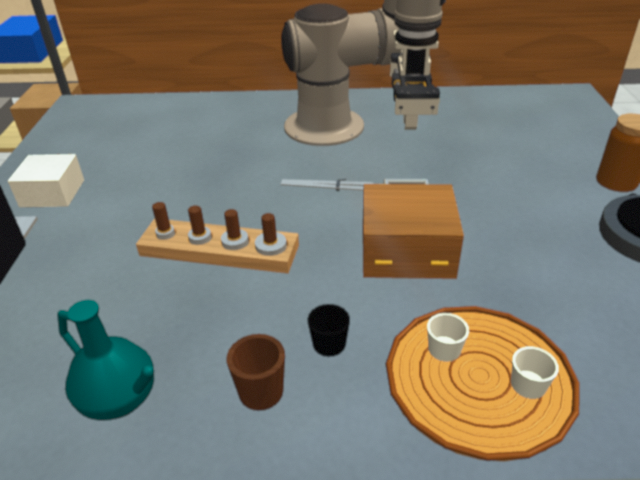

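View pics/top22.png

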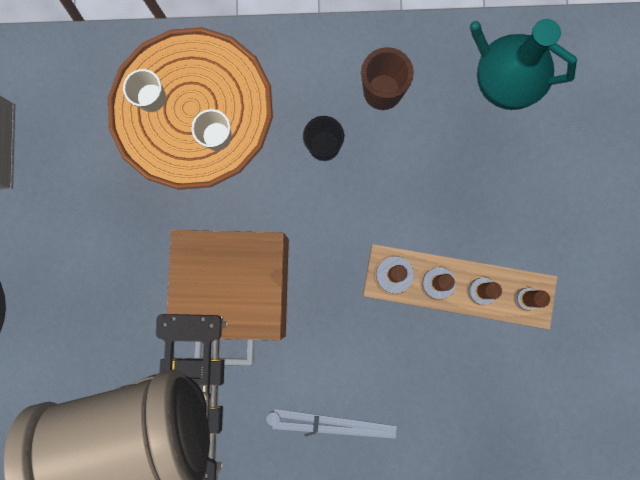

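The lid is shut: its top is at z 0.1026, as at the start. All four handle tops are at 0.097, which means fully down, and the bystanders are where they were. The gripper hangs clear at (410,110) in the scene view. Handing in.

```bash
python3 -c "
from cell import workorder, observe
print(observe()['time']); print(workorder.hand_in())"
```

```text
41.0167
the job is handed in; nothing more can be done
None
```

I opened the lid by its bar until it stayed open, moved all four tampers (60, 52, 44, 36) into their matching recesses, swung the lid shut again and handed in at about 41 s.

**Last checks:**
- **Tampers:** all four handle tops read z ≈ 0.097, the height for fully down. By the top camera they are within about 1.5 mm of their recess centres; I did not measure tilt.
- **Lid:** its top is at z 0.1026, the same as at the start.
- **Gripper:** it was clear of everything, with contact force near zero.
- **Bystanders:** they looked unmoved in both views; I did not measure them.

**What went wrong on the way:**
- The first grasp of the 60 closed too late and came up empty; the tamper had not moved, and I repeated the grasp.
- The 60, 52 and 44 touched the rim first, with up to about 30 N, and needed a 1–2 mm sideways correction to go in.
- The top and wrist cameras disagreed by about 1.5 mm, within their stated accuracy.

I saw no sign of a tamper being knocked aside.

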